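# Square a stack of shim plates, cover it with its two lids and lift the outer lid off

## Task

Tap the staggered shim plates square where they lie, so that all their edges line up and the stack is centred on the tray's pad. Then carry the two nested lids over together by the inner lid's handle, lower them over the stack and let go once the inner lid sits home in the tray. The plates stay under the inner lid while I wipe the outer one: take the outer lid by its collar, lift it off alone without disturbing the inner lid, and finish still holding it level and steady above the tray, its lower edge clear above the inner lid's handle, with nothing else on the bench disturbed.

Things in the scene. Friction and masses are not known exactly. Their poses are not given: they have to be found in the camera images.
- tray: Low grey base of the shim-plate box, 92 x 78 mm (x the long way), fixed; origin mid-underside, on the bench, z up. Floor 8 mm above the origin, 75 x 61 mm inside a flared rim; the rim's top is 13.5 mm above the origin and about 4 mm wider inside than the floor. Inner lid home: its lower edge stands on the floor, long side along the tray's (either way round).
- tray_pad (a point): Middle of the top of the raised pad in the tray, 44 x 30 mm, 20 mm above the tray's origin. It carries the plates; squared and centred they overhang it by 5 mm all round, and the stack spans 20 to 40 mm above the origin.
- plate0_c (a point): Lowest of five alike bare aluminium shim plates, 54 x 40 x 4 mm (x the long way), 25 g, stacked on the pad; this point is its centre. They start staggered, each up to 6 mm off the pad's middle each way and up to 0.035 rad askew.
- plate1_c (a point): Second from below of five alike bare aluminium shim plates, 54 x 40 x 4 mm (x the long way), 25 g, stacked on the pad; this point is its centre. They start staggered, each up to 6 mm off the pad's middle each way and up to 0.035 rad askew.
- plate2_c (a point): Middle one of five alike bare aluminium shim plates, 54 x 40 x 4 mm (x the long way), 25 g, stacked on the pad; this point is its centre. They start staggered, each up to 6 mm off the pad's middle each way and up to 0.035 rad askew.
- plate3_c (a point): Second from above of five alike bare aluminium shim plates, 54 x 40 x 4 mm (x the long way), 25 g, stacked on the pad; this point is its centre. They start staggered, each up to 6 mm off the pad's middle each way and up to 0.035 rad askew.
- plate4_c (a point): Topmost of five alike bare aluminium shim plates, 54 x 40 x 4 mm (x the long way), 25 g, stacked on the pad; this point is its centre. They start staggered, each up to 6 mm off the pad's middle each way and up to 0.035 rad askew.
- inner_grip (a point): Grip point of the inner lid, in its handle on its vertical axis, 75 mm above its lower edge. The upright flat-sided handle, 26 mm (x) by 14 mm (y), rises from its top to 88 mm above its lower edge. Only the handle's top 27 mm stand out above the outer lid's collar. Lifted by it, the inner lid carries the outer one along. Lid home: this point is 83 mm above the tray's origin.
- inner_edge (a point): Middle of the inner lid's lower edge (plane of its open underside). The inner lid is a black plastic shell open below, 70 x 56 mm outside (x the long way), 64 x 50 mm inside, 40 mm high (36 mm inside), about 90 g. It starts standing on the bench, away from the tray, with the outer lid over it.
- outer_collar (a point): Centre of the outer lid's collar, half-way up: a rectangular upright collar on its flat top, 42 mm (x) by 30 mm (y) outside, 36 x 24 mm inside, 18 mm high. The inner lid's handle passes up through it with play. The point is 9 mm above the flat top and 44 mm above the lid's lower edge. Nested, it is 23 mm below the inner lid's grip point.
- outer_edge (a point): Middle of the outer lid's lower edge. The outer lid is a bare aluminium cover open below, 80 x 66 mm outside (x the long way), 76 x 62 mm inside, 35 mm high without the collar, about 120 g. It lies loose on the inner lid's top with about 3 mm of play all round, its lower edge 8 mm above the inner lid's.
- screwdriver_grip (a point): Bystander: a screwdriver lying on the bench; this point is in its handle.
- ring: Bystander: dark steel ring, 80 mm across, 20 mm high, flat on the bench; origin at the centre of its underside.
- wrench_grip (a point): Bystander: a steel wrench lying flat; this point is in its handle.
- micrometer: Bystander: a micrometer lying flat, about 135 mm long; origin beneath its frame.
- hexkey: Bystander: a dark L-shaped hex key, 110 mm long, lying flat; origin beneath the middle of the long leg.
- torch: Bystander: a dark pocket torch, 117 mm long, 35 mm high, lying; origin beneath its middle.
- screwbox: Bystander: a cardboard box of screws, 95 x 60 x 38 mm; origin at the centre of its underside.
Things that resemble listed ones, but are neither listed nor needed, are in the scene too. Leave any turquoise look-alike of the part that bears outer_collar alone.

How it is judged:
On the way, in this order (a step that is already met when the one before it is completed fails the run):
1. the five plates are squared up on the pad: each within 2.5 mm and 0.08 rad of the lowest, the lowest within 6 mm of the pad's centre (horizontal distance between each of plate1_c, plate2_c, plate3_c, plate4_c and plate0_c below 0.0025 m and angle between the x axis of each of plate1_c, plate2_c, plate3_c, plate4_c and the x axis of plate0_c, either way round below 0.08 rad and horizontal distance between plate0_c and tray below 0.006 m and z of plate0_c in the frame of tray between 0.02 and 0.024 m and z of plate1_c in the frame of tray between 0.024 and 0.028 m and z of plate2_c in the frame of tray between 0.028 and 0.032 m and z of plate3_c in the frame of tray between 0.032 and 0.036 m and z of plate4_c in the frame of tray between 0.036 and 0.04 m), for 0.2 s.
2. both lids, still nested, are down on the tray with the inner lid home, and the inner lid's handle is let go (z of inner_grip in the frame of tray between 0.08 and 0.086 m and horizontal distance between inner_grip and tray below 0.0055 m and angle between inner_grip's own z axis and vertical below 0.05 rad and angle between the x axis of inner_grip and the x axis of tray, either way round below 0.09 rad and z of outer_collar in the frame of inner_grip between -0.026 and -0.02 m and contact force between the fingers and inner below 0.1 N), for 0.2 s.
3. the outer lid is gripped and lifted clear above the inner lid's handle (z of outer_collar in the frame of tray above 0.145 m and contact force between the fingers and outer above 1 N and z of inner_grip in the frame of tray between 0.08 and 0.086 m and horizontal distance between inner_grip and tray below 0.0055 m and angle between inner_grip's own z axis and vertical below 0.05 rad and angle between the x axis of inner_grip and the x axis of tray, either way round below 0.09 rad), for 0.2 s.
At the end, for the whole second after the job is handed in: Outer lid gripped, level (0.15 rad), still, within 60 mm of mid-tray, lower edge 5 mm or more above the handle, off the inner lid. Inner lid home in the tray (3 mm in height, 5.5 mm, 0.05 rad), untouched. Plates under it within 2.5 mm and 0.08 rad of the lowest, that within 6 mm of mid-pad (all of step 1 and all of step 3 and horizontal distance between outer_collar and tray below 0.06 m and angle between outer_collar's own z axis and vertical below 0.15 rad and contact force between each of outer, the fingers and inner below 0.1 N and linear speed of outer below 0.03 m/s and linear speed of inner below 0.02 m/s); the arm keeps its last pose, push and grip.
It fails at once if the outer lid comes off the inner lid (by 10 mm or more) while the inner lid is not home in the tray: the lids are carried together, and the inner lid is not disturbed while the outer one is lifted (z of outer_collar in the frame of inner_grip above -0.013 m and not (z of inner_grip in the frame of tray below 0.088 m and horizontal distance between inner_grip and tray below 0.007 m and angle between inner_grip's own z axis and vertical below 0.08 rad)).
It fails at once if the lids are dropped: the inner lid falls from more than 10 mm above its seat with no finger on it (height (world z) of inner_grip above 0.093 m and contact force between the fingers and inner below 0.05 N and contact force between the fingers and outer below 0.05 N and linear speed of inner above 0.2 m/s).
It fails at once if a bystander is shifted by more than 25 mm (distance of any of screwdriver_grip, ring, wrench_grip, micrometer, hexkey, torch, screwbox from where it was at the start of the episode above 0.025 m).
It also fails if it takes over 67 s, if anything falls off the work surface, if the arm or the gripper's body presses on something with over 40 N, if the wrist force passes 120 N, or if a joint passes its speed limit or range.

## Robot

A 7-joint arm with a two-finger parallel gripper is mounted at the origin on the work surface. World frame = base frame: x ahead of the robot, y to its left, z up, the work surface at z = 0. Lengths are in m, angles in rad, forces in N, time in s.
With the tool pointing down it reaches from about 0.4 to 0.85 m from the base axis. Payload 10.4 kg.
Tool frame: the origin (TCP) lies between the finger pads; the fingertips stand tip_extent ahead of it and the grasp point (between the pads) lies 2 mm behind it (tip_extent is the distance from the TCP to the fingertips, in m); z points along the fingers, y is the direction in which the jaws open and shut (so a half turn about z gives the same grasp; the last joint's range is limited). The gripper opens to 87 mm and grips with 3 to 60 N. Pads are 19 mm wide; open, the fingers measure 117 mm over their backs; the gripper's body (75 mm by 190 mm) begins 51 mm behind the grasp point.
Start: joints at [-1.186, 0.332, -0.065, 1.46, 0.022, 1.35, -0.088], TCP at [0.248, 0.574, 0.207] pointing down, gripper open.
Joint ranges: [-2.6, 2.6], [-0.5, 2.12], [-1.47, 1.34], [0.16, 2.42], [-1.27, 4.41], [0.06, 2.06], [-2.6, 2.6]. Speed limits (rad/s): [2.22, 2.22, 2.79, 2.79, 3.14, 3.14, 3.14].

## Interface

Orientations are given as a unit quaternion [x, y, z, w].
In Python, from bench import read_state, camera, camera_params, close_job, tip_extent gives the robot as it stands. The module is installed in compiled form; this text tells all that it offers.
- The arm moves only by the tool send_rows, never from a script. Its argument "steps" is a list of rows, each a list of 7 numbers: the turn, a rotation vector about the tool's x, y, z in degrees, then the shift along the tool's x, y, z in m, then the gripper's target within -1 to 1 (shut at 1, half-way at 0, fully open at -1). In form: [[ax, ay, az, x, y, z, jaw], ...]. A call has exactly 10 rows; each row shifts and turns the pose as measured when the row begins, along the tool's axes as they then stand; what a row does not reach is not made up. A row lasts 1/10 s, in which the tool goes at most 50 mm and 8.59 degrees, less where a joint would pass 70% of its speed; a pose out of reach is approached as far as the arm can. A call with a gripper value outside its range is refused whole. The fingers move at their own pace and stop on an object; "force" is the grip in N (left out, the last holds). Time passes only in rows, so rows that do not move let the fingers close, or fill a call up. It gives the time, the measured TCP pose, the force and the opening at its end, in the units of the state.
- read_state(): the state, without advancing time (a new reading comes with each control period).
- camera(name): name is "scene" or "top" or "wrist"; returns (picture, depth): 420x560x3 uint8, blue, green, red; 420x560 float32, m along the optical axis (not along the pixel's ray), 0 where there is no reading.
- camera_params(name): a dict with "camera_matrix" (3x3 intrinsics, pixels), "world_from_camera" (4x4, takes a point from camera to world coordinates). Camera axes: x right, y down, z forward; pixel columns grow to the right and rows downward; lengths in m; the calibration is good to about 2 mm. A picture is of the moment at which its call begins: read the wrist's pose just before it. camera_params takes no time and is no camera call; for the wrist camera it gives the pose at the moment of the call.
- close_job(): hands the job in, once; it reports no verdict.
The state is a dict: "time": time; "joint_positions": joint angles; "joint_vel": joint speeds; "joint_torque": joint torques, N m; "ee_pos": TCP position; "eef_rot": TCP orientation; "ft_force": force on the tool from outside, world axes, zero at the start; "torque": the same for the moment, N m; "width": finger opening in m.
Only numpy, scipy, OpenCV 4.12 (cv2) and the standard library are available. Lean on these libraries where they do the work, as an engineer would, in place of code of your own. Each camera call takes 0.05 s, during which the arm holds its last target.

## Working session

There is one attempt and no reset: what is moved stays moved. The work goes in short steps, Python scripts to look and compute and a tool call to move; the robot and the scene stay as the last step left them, time stands still between calls to the robot, and variables do not carry over. Pictures are saved under pics/ and viewed, and the job is handed in when it is done.

Besides the shell and the picture viewer there is one more tool, called after "Call:" by a JSON object that holds its "api" and its "payload", one argument or row to a line. send_rows: Moves the arm, as the interface text tells. Its arguments: {"type":"object","properties":{"steps":{"type":"array"},"force":{"type":"number"}},"required":["steps"]}

```bash
mkdir -p pics; ls; python3 - <<'E'
from bench import *
import cv2,numpy as np
np.set_printoptions(precision=4,suppress=True)
print(read_state(), tip_extent if not callable(tip_extent) else tip_extent())
for n in ["scene","top","wrist"]:
    p=camera_params(n);im,d=camera(n);cv2.imwrite(f"pics/{n}0.png",im);np.save(f"{n}0.npy",d)
    print(n,p["camera_matrix"],p["world_from_camera"])
E
```

```text
pics
{'time': 0.0, 'joint_positions': array([-1.1856,  0.3328, -0.0647,  1.4609,  0.0216,  1.3499, -0.0885]), 'joint_vel': array([ 0.0002, -0.0018,  0.0004, -0.0001, -0.0001, -0.0006, -0.0013]), 'joint_torque': array([  0.0015, -62.3247,   0.0256, -38.9892,  -0.0612,   0.0396,
         0.0001]), 'ee_pos': array([0.2477, 0.5734, 0.2066]), 'eef_rot': array([ 0.2025,  0.9793, -0.0007, -0.0001]), 'ft_force': array([ 0.4452, -0.2507, -1.1762]), 'torque': array([-0.0148, -0.012 , -0.0167]), 'width': 0.08691254329199091} 0.017
scene [[492.5257   0.     283.8639]
 [  0.     492.5257 211.1361]
 [  0.       0.       1.    ]] [[ 0.6855  0.4064 -0.604   1.2792]
 [ 0.7277 -0.3578  0.5851 -0.6816]
 [ 0.0217 -0.8407 -0.5411  0.7193]
 [ 0.      0.      0.      1.    ]]
top [[481.5397   0.     275.2714]
 [  0.     481.5397 214.2351]
 [  0.       0.       1.    ]] [[ 0.028  -0.9826  0.1837  0.3248]
 [-0.9992 -0.0327 -0.0224  0.0126]
 [ 0.028  -0.183  -0.9827  1.4972]
 [ 0.      0.      0.      1.    ]]
wrist [[334.1999   0.     280.6765]
 [  0.     334.1999 205.429 ]
 [  0.       0.       1.    ]] [[ 0.3964  0.8881  0.2327  0.1841]
 [ 0.9181 -0.3829 -0.1025  0.6001]
 [-0.0019  0.2542 -0.9671  0.3841]
 [ 0.      0.      0.      1.    ]]
```

View pics/scene0.png

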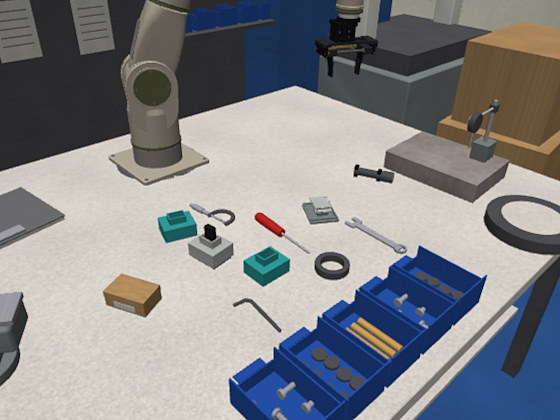

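View pics/top0.png

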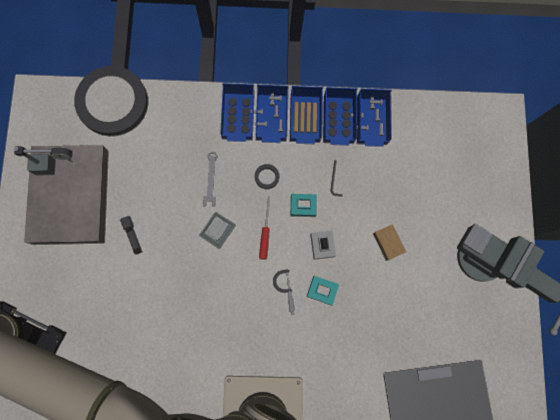

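View pics/wrist0.png

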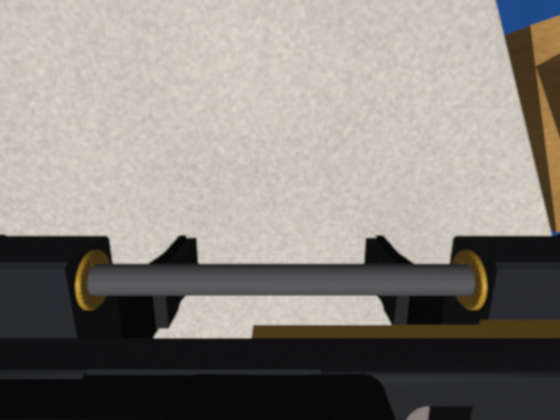

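The lids (grey with a black handle) are at top px (323,244) and the tray is at (217,230). Two turquoise look-alikes are at (303,204) and (323,290). The screwdriver lies between tray and lids at (266,240).

```bash
cat > h.py <<'E'
from bench import *
import cv2,numpy as np
from scipy.spatial.transform import Rotation as R
np.set_printoptions(precision=4,suppress=True)
def cast(P,px,z):
    px=np.atleast_2d(np.array(px,float)); K=np.array(P["camera_matrix"]);T=np.array(P["world_from_camera"])
    d=np.c_[px,np.ones(len(px))]@np.linalg.inv(K).T@T[:3,:3].T
    o=T[:3,3]; return o+d*((z-o[2])/d[:,2])[:,None]
def proj(P,X):
    X=np.atleast_2d(X);K=np.array(P["camera_matrix"]);T=np.linalg.inv(P["world_from_camera"])
    c=X@T[:3,:3].T+T[:3,3]; q=c@K.T; return q[:,:2]/q[:,2:]
def tool(): 
    s=read_state(); return s["ee_pos"],R.from_quat(s["eef_rot"])
def delta(target,yaw=None):
    p,r=tool(); return r.inv().apply(np.array(target)-p)
def snap(n,name):
    P=camera_params(n); im,d=camera(n); cv2.imwrite(f"pics/{name}.png",im); np.save(name+".npy",d)
    import pickle; pickle.dump(P,open(name+".pkl","wb")); return P,im,d
def load(name):
    import pickle; return pickle.load(open(name+".pkl","rb")),cv2.imread(f"pics/{name}.png"),np.load(name+".npy")
E
python3 - <<'E'
from h import *
P=camera_params("top");d=np.load("top0.npy")
for n,px,z in [("tray",(217,230),.03),("lid",(323,243),.088),("box",(390,242),.038),("ring",(267,177),.01),("scrd",(265,243),.015),("scrdtip",(268,198),.01),("turq1",(303,204),.06),("turq2",(323,290),.05),("mic",(285,290),.01),("wr",(210,180),.005),("hex",(334,180),.005),("torch",(131,235),.02)]:
    print(n,cast(P,px,z)[0],d[px[1],px[0]])
im=cv2.imread("pics/top0.png")[170:320,170:380];cv2.imwrite("pics/topz.png",cv2.resize(im,None,fx=3.8,fy=3.8,interpolation=cv2.INTER_CUBIC))
im=cv2.imread("pics/scene0.png")[180:300,150:360];cv2.imwrite("pics/scz.png",cv2.resize(im,None,fx=3.8,fy=3.8,interpolation=cv2.INTER_CUBIC))
E
```

```text
tray [0.544  0.1567 0.03  ] 1.4673821
lid [ 0.5066 -0.1629  0.088 ] 1.4210452
box [ 0.5227 -0.3754  0.038 ] 1.4806296
ring [0.7227 0.0084 0.01  ] 1.5505893
scrd [0.5104 0.0081 0.015 ] 1.4862677
scrdtip [0.6543 0.0032 0.01  ] 1.5163566
turq1 [ 0.6281 -0.1039  0.06  ] 1.5256288
turq2 [ 0.3706 -0.169   0.05  ] 1.4903313
mic [ 0.3685 -0.0576  0.01  ] 1.4694219
wr [0.7077 0.1894 0.005 ] 1.5325867
hex [ 0.7217 -0.2066  0.005 ] 1.5567257
torch [0.5215 0.4201 0.02  ] 1.476667
```

View pics/topz.png

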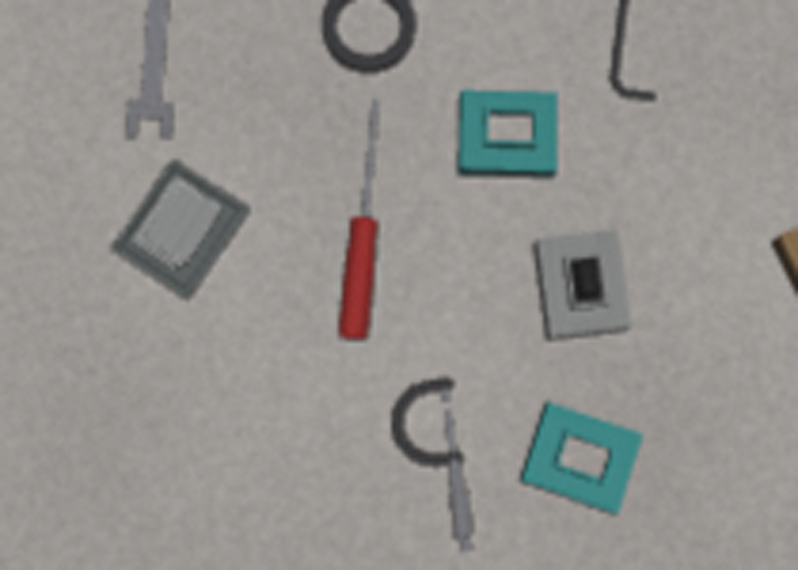

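View pics/scz.png

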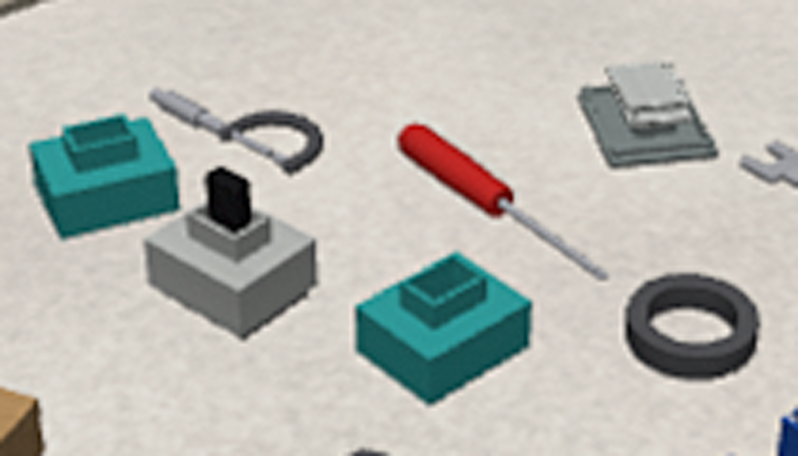

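Call:
{"api": "send_rows", "payload": {
  "steps": [
    [0,0,0,-0.02,-0.011,0,-1],
    [0,0,0,-0.04,-0.022,0,-1],
    [0,0,0,-0.04,-0.022,0,-1],
    [0,0,0,-0.04,-0.022,0,-1],
    [0,0,0,-0.04,-0.022,0,-1],
    [0,0,0,-0.04,-0.022,0,-1],
    [0,0,0,-0.04,-0.022,0,-1],
    [0,0,0,-0.04,-0.022,0,-1],
    [0,0,0,-0.04,-0.022,0,-1],
    [0,0,0,-0.04,-0.022,0,-1]
  ],
  "force": 5
}}

```text
time: 1.15
ee_pos: [0.5173, 0.2243, 0.2032]
eef_rot: [0.196, 0.981, -0.001, -0.003]
ft_force: [1.0, 0.1, -0.1]
width: 0.087
```

```bash
python3 - <<'E'
from h import *
p,r=tool();print(p,r.as_matrix(),delta([.609,.11,.2]),read_state()["joint_positions"])
E
```

```text
[0.5173 0.2243 0.2032] [[-0.9235  0.3835 -0.0054]
 [ 0.3835  0.9236 -0.0017]
 [ 0.0044 -0.0036 -1.    ]] [-0.1285 -0.0704  0.0029] [-0.6721  0.2011  0.2107  1.6395 -0.0442  1.3112  0.7233]
```

Call:
{"api": "send_rows", "payload": {
  "steps": [
    [0,0,0,-0.04,-0.022,0,-1],
    [0,0,0,-0.04,-0.022,0,-1],
    [0,0,0,-0.04,-0.022,0,-1],
    [0,0,5,-0.01,-0.005,0.002,-1],
    [0,0,5,0,0,0,-1],
    [0,0,3.5,0,0,0,-1],
    [0,0,0,0,0,0,-1],
    [0,0,0,0,0,0,-1],
    [0,0,0,0,0,0,-1],
    [0,0,0,0,0,0,-1]
  ]
}}

```text
time: 2.15
ee_pos: [0.6154, 0.0935, 0.1984]
eef_rot: [0.317, 0.949, -0.004, -0.003]
ft_force: [0.0, -0.5, -0.2]
width: 0.0872
```

```bash
python3 - <<'E'
from h import *
p,r=tool();print(p,r.as_matrix())
P,im,d=snap("wrist","w1")
E
```

```text
[0.6154 0.0935 0.1984] [[-0.7995  0.6006 -0.0077]
 [ 0.6006  0.7995 -0.0067]
 [ 0.0021 -0.01   -0.9999]]
```

View pics/w1.png

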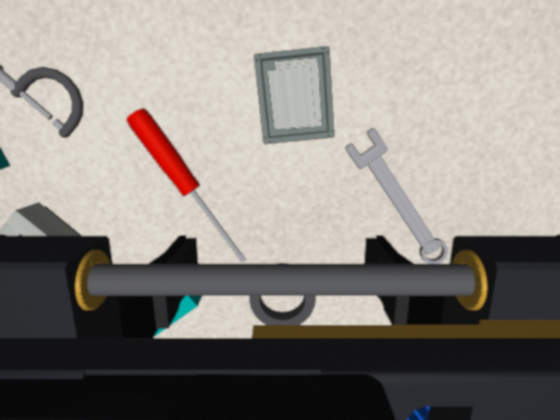

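```bash
python3 - <<'E'
from h import *
P,im,d=load("w1")
c=im[35:155,240:350];cv2.imwrite("pics/w1z.png",cv2.resize(c,None,fx=5,fy=5,interpolation=cv2.INTER_CUBIC))
g=cv2.cvtColor(im,cv2.COLOR_BGR2GRAY);print(g[95,245:345]);print(g[40:150,295])
print(d[60,260:330:5],d[95,260:330:5])
E
```

```text
[216 215 215 216 217 218 219 219 218 218 218 211 187 155 134 129 125 120
 106  93  99 116 127 128 128 139 167 182 184 184 184 187 188 188 185 185
 185 184 183 182 182 184 186 188 189 190 190 188 187 186 186 186 186 186
 187 188 189 189 187 185 184 185 186 188 188 188 185 181 182 185 187 188
 188 181 164 142 129 126 121 107  93  95 110 120 125 126 137 167 197 211
 213 213 213 213 213 212 212 215 218 220]
[216 215 214 213 212 212 211 208 193 161 133 125 123 120 108  87  77  94
 120 150 179 189 189 188 191 190 182 174 181 186 187 187 187 186 187 187
 187 186 187 186 186 186 186 186 186 186 186 186 186 186 186 186 185 185
 186 186 186 185 186 186 185 185 186 186 186 186 187 186 187 187 187 186
 187 187 187 187 188 187 187 187 188 187 187 188 188 189 185 163 133 123
 125 124 120 107  98 105 119 124 126 126 131 161 197 212 216 217 218 217
 215 213]
[0.3374 0.3398 0.3416 0.3421 0.3418 0.3415 0.3409 0.3183 0.3204 0.3205
 0.3183 0.3177 0.342  0.336 ] [0.3501 0.3494 0.3501 0.3208 0.3205 0.3193 0.3198 0.3191 0.319  0.3189
 0.3201 0.3229 0.3503 0.3469]
```

View pics/w1z.png

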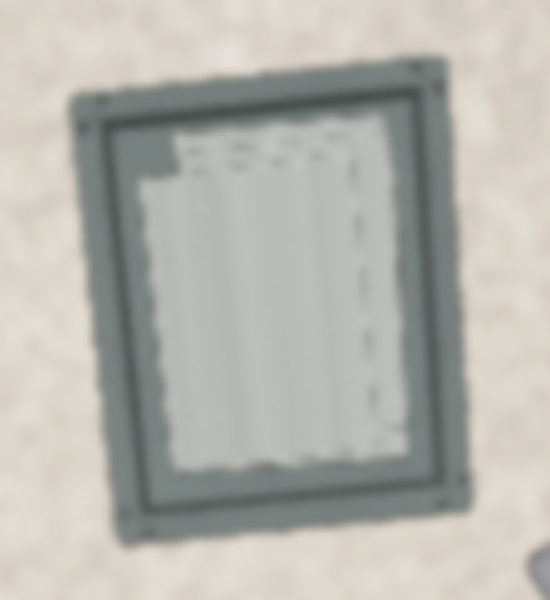

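```bash
cat > tray.py <<'E'
import sys
from h import *
def rect(P,mask,z):
    cs,_=cv2.findContours(mask,cv2.RETR_EXTERNAL,cv2.CHAIN_APPROX_NONE); c=max(cs,key=cv2.contourArea)[:,0,:]
    W=cast(P,c,z)[:,:2].astype(np.float32); (cx,cy),(w,h),a=cv2.minAreaRect(W*1000)
    if w<h: w,h,a=h,w,a+90
    return (cx,cy),(w,h),(a+90)%180-90
if __name__=="__main__":
    n=sys.argv[1];x0,x1,y0,y1=map(int,sys.argv[2:6]);P,im,d=load(n)
    g=cv2.cvtColor(im,cv2.COLOR_BGR2GRAY).astype(float); m=np.zeros(g.shape,np.uint8)
    hsv=cv2.cvtColor(im,cv2.COLOR_BGR2HSV)
    m[y0:y1,x0:x1]=((g<175)[y0:y1,x0:x1])*255
    m=cv2.morphologyEx(m,cv2.MORPH_CLOSE,np.ones((3,3)));
    print("outer z13.5",rect(P,m,.0135),"z0",rect(P,m,0))
    # fill and inner line: darkest pixels
    dk=np.zeros_like(m); dk[y0:y1,x0:x1]=((g<112)[y0:y1,x0:x1])*255
    print("floor line z8",rect(P,cv2.morphologyEx(dk,cv2.MORPH_CLOSE,np.ones((5,5))),.008))
    fl=m.copy(); cs,_=cv2.findContours(m,cv2.RETR_EXTERNAL,cv2.CHAIN_APPROX_NONE); c=max(cs,key=cv2.contourArea)
    cv2.drawContours(fl,[c],-1,255,-1); pl=((g>150)&(fl>0)); pl=cv2.morphologyEx((pl*255).astype(np.uint8),cv2.MORPH_OPEN,np.ones((3,3)))
    print("plates z38",rect(P,pl,.038))
E
python3 tray.py w1 240 345 38 152
```

```text
outer z13.5 ((550.1157836914062, 156.8966064453125), (90.73577880859375, 77.03694152832031), -31.333053588867188) z0 ((549.7022094726562, 157.70013427734375), (94.11421203613281, 79.90526580810547), -31.333038330078125)
floor line z8 ((550.0139770507812, 157.90802001953125), (86.87176513671875, 73.77603912353516), -31.146286010742188)
plates z38 ((549.6796264648438, 156.5595245361328), (62.54161834716797, 47.61453628540039), -31.216068267822266)
```

Call:
{"api": "send_rows", "payload": {
  "steps": [
    [-0.6,-0.1,-5.6,0,0,0,-1],
    [0,0,0,0.03,0.007,0.02,-1],
    [0,0,0,0.03,0.007,0.02,-1],
    [0,0,0,0.029,0.006,0.02,-1],
    [0,0,0,0,0,0.02,-1],
    [0,0,0,0,0,0.02,-1],
    [0,0,0,0,0,0,-1],
    [0,0,0,0,0,0,-1],
    [0,0,0,0,0,0,-1],
    [0,0,0,0,0,0,-1]
  ]
}}

```text
time: 3.2
ee_pos: [0.5487, 0.1604, 0.0992]
eef_rot: [0.265, 0.964, 0.003, 0.002]
ft_force: [-0.1, -0.2, -0.0]
width: 0.0872
```

```bash
cat >> h.py <<'E'
def plan(target,yaw_y):
    "yaw_y: wanted direction of tool y, deg"
    p,r=tool(); y=np.radians(yaw_y); Y=np.array([np.cos(y),np.sin(y),0]);Z=np.array([0,0,-1.]);X=np.cross(Y,Z)
    W=R.from_matrix(np.c_[X,Y,Z]); rv=(r.inv()*W).as_rotvec(degrees=True)
    print("pos",p,"turn",rv,"shift in current",r.inv().apply(np.array(target)-p),"shift after turn",W.inv().apply(np.array(target)-p))
E
python3 - <<'E'
from h import *
plan([.550,.157,.034],58.7)
E
```

```text
pos [0.5487 0.1604 0.0992] turn [0.3526 0.1911 0.591 ] shift in current [-0.0027 -0.0027  0.0652] shift after turn [-0.0029 -0.0023  0.0652]
```

Call:
{"api": "send_rows", "payload": {
  "steps": [
    [0.35,0.2,0.6,-0.003,-0.0025,0.01,-1],
    [0,0,0,0,0,0.02,-1],
    [0,0,0,0,0,0.02,-1],
    [0,0,0,0,0,0.01,-1],
    [0,0,0,0,0,0.005,-1],
    [0,0,0,0,0,0,-1],
    [0,0,0,0,0,0,-1],
    [0,0,0,0,0,0,-1],
    [0,0,0,0,0,0,-1],
    [0,0,0,0,0,0,-1]
  ]
}}

```text
time: 4.2
ee_pos: [0.5546, 0.1557, 0.0355]
eef_rot: [0.272, 0.962, 0.002, 0.003]
ft_force: [-0.2, 0.0, 0.4]
width: 0.0871
```

```bash
python3 - <<'E'
from h import *
plan([.550,.157,.034],58.7); snap("wrist","w2")
E
```

```text
pos [0.5546 0.1557 0.0355] turn [ 0.2941  0.2568 -0.279 ] shift in current [ 0.0046 -0.0013  0.0015] shift after turn [ 0.0046 -0.0013  0.0015]
```

View pics/w2.png

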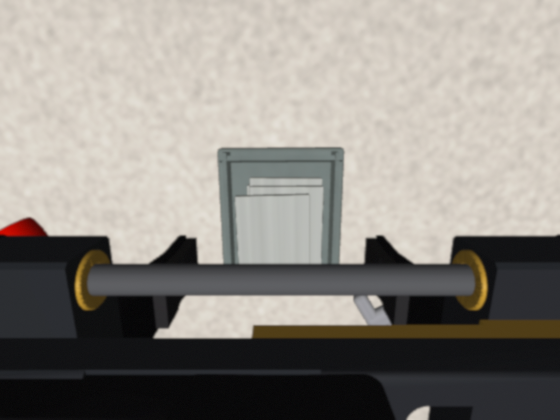

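```bash
python3 - <<'E'
from h import *
P,im,d=load("w2"); p,r=tool()
for px,z in [((219,149),.0135),((344,149),.0135),((223,262),.0135),((343,262),.0135)]:
    w=cast(P,px,z)[0]; print(w, r.inv().apply(w-p))
E
```

```text
[0.4918 0.1505 0.0135] [ 0.0509 -0.0375  0.0217]
[0.5305 0.2134 0.0135] [0.0509 0.0363 0.0221]
[0.553  0.1119 0.0135] [-0.0214 -0.0383  0.022 ]
[0.5937 0.1779 0.0135] [-0.0215  0.0393  0.0224]
```

Call:
{"api": "send_rows", "payload": {
  "steps": [
    [0.3,0.25,-0.2,0.0048,0,0.0015,-1],
    [0,0,0,0,0,0,-0.6],
    [0,0,0,0,0,0,-0.3],
    [0,0,0,0,0,0,-0.15],
    [0,0,0,0,0,0,-0.1],
    [0,0,0,0,0,0,-0.05],
    [0,0,0,0,0,0,0],
    [0,0,0,0,0,0,0.05],
    [0,0,0,0,0,0,0.1],
    [0,0,0,0,0,0,0.15]
  ],
  "force": 6
}}

```text
time: 5.25
ee_pos: [0.5503, 0.1586, 0.0342]
eef_rot: [0.27, 0.963, -0.0, -0.0]
ft_force: [0.7, -0.3, -0.4]
width: 0.0385
```

Call:
{"api": "send_rows", "payload": {
  "steps": [
    [0,0,0,0,0,0,0.2],
    [0,0,0,0,0,0,0.5],
    [0,0,0,0,0,0,0.5],
    [0,0,0,0,0,0,0.5],
    [0,0,0,0,0,0,0.5],
    [0,0,0,0,0,0,0.5],
    [0,0,0,0,0,0,0.5],
    [0,0,0,0,0,0,0.5],
    [0,0,0,0,0,0,0.5],
    [0,0,0,0,0,0,0.5]
  ]
}}

```text
time: 6.25
ee_pos: [0.5503, 0.1586, 0.0342]
eef_rot: [0.27, 0.963, -0.0, 0.0]
ft_force: [-0.9, -1.1, -0.1]
width: 0.0216
```

```bash
python3 - <<'E'
from h import *
plan([.550,.157,.034],58.7); snap("wrist","w3"); print(read_state()["width"],read_state()["ft_force"])
E
```

```text
pos [0.5503 0.1586 0.0342] turn [-0.0019  0.0015 -0.0542] shift in current [-0.0006 -0.0015  0.0002] shift after turn [-0.0006 -0.0015  0.0002]
0.021726090918920866 [ 0.5231 -0.9175  0.1089]
```

View pics/w3.png

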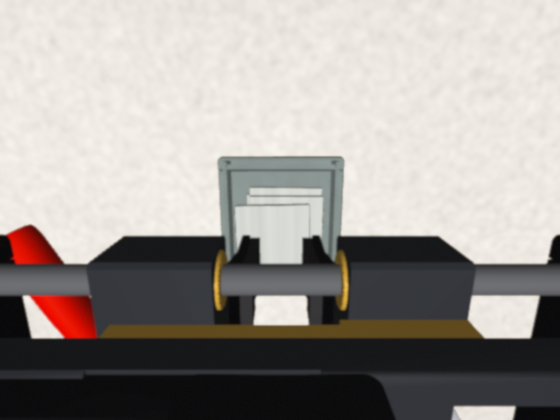

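```bash
python3 - <<'E'
from h import *
P,im,d=load("w3"); p,r=tool()
for t in [(0,0,0),(0,0,.017),(0,.011,.017),(.01,0.011,.017),(.01,0.011,0),(.03,0,0)]: print(t,proj(P,p+r.apply(t)))
K=np.array(P["camera_matrix"]);T=np.array(P["world_from_camera"])
for (u,v) in [(280,100),(280,165),(280,195),(280,230),(280,250),(245,250),(245,300),(245,320),(280,310),(240,245),(316,245),(322,320)]:
    z=d[v,u];c=np.linalg.inv(K)@[u,v,1]*z;w=T[:3,:3]@c+T[:3,3];print((u,v),w,r.inv().apply(w-p))
E
```

```text
(0, 0, 0) [[282.4548 243.3109]]
(0, 0, 0.017) [[282.3303 233.2556]]
(0, 0.011, 0.017) [[300.2096 233.2643]]
(0.01, 0.011, 0.017) [[300.4589 217.6964]]
(0.01, 0.011, 0) [[302.1822 226.5183]]
(0.03, 0, 0) [[282.5453 191.4932]]
(280, 100) [0.482  0.1985 0.0004] [ 0.0791 -0.0015  0.0338]
(280, 165) [0.514  0.179  0.0137] [ 0.0416 -0.0014  0.0205]
(280, 195) [0.5258 0.1719 0.0334] [ 0.0279 -0.0014  0.0008]
(280, 230) [0.5413 0.1624 0.0393] [ 0.0097 -0.0014 -0.005 ]
(280, 250) [0.5509 0.1566 0.0404] [-0.0015 -0.0014 -0.0062]
(245, 250) [0.5323 0.1494 0.07  ] [ 0.0106 -0.0172 -0.0358]
(245, 300) [0.5405 0.1478 0.0997] [ 0.0028 -0.0143 -0.0655]
(245, 320) [0.5479 0.1429 0.0991] [-0.0062 -0.0146 -0.0649]
(280, 310) [ 0.6044  0.1238 -0.0005] [-0.0643 -0.0015  0.0347]
(240, 245) [0.5306 0.147  0.0645] [ 0.0109 -0.0201 -0.0302]
(316, 245) [0.5495 0.1775 0.0635] [ 0.0105  0.0157 -0.0293]
(322, 320) [0.5622 0.1685 0.1008] [-0.005   0.0146 -0.0666]
```

```bash
python3 - <<'E'
from h import *
P,im,d=load("w3"); p,r=tool()
c=im[150:340,200:370];cv2.imwrite("pics/w3z.png",cv2.resize(c,None,fx=4,fy=3.1,interpolation=cv2.INTER_CUBIC))
K=np.array(P["camera_matrix"]);T=np.array(P["world_from_camera"])
def f(u,v):
    z=d[v,u];c=np.linalg.inv(K)@[u,v,1]*z;w=T[:3,:3]@c+T[:3,3];return r.inv().apply(w-p)
for v in range(225,330,5): print(v,[ (f(u,v)*1000).round(0) for u in (236,244,250,254,258,262)])
E
```

```text
225 [array([ 13., -25.,  -7.]), array([ 13., -21.,  -6.]), array([ 13., -18.,  -6.]), array([ 13., -15.,  -6.]), array([ 13., -13.,  -6.]), array([ 13., -11.,  -6.])]
230 [array([ 10., -25.,  -5.]), array([ 10., -21.,  -7.]), array([ 10., -18.,  -5.]), array([ 10., -15.,  -6.]), array([ 10., -13.,  -6.]), array([ 10., -11.,  -6.])]
235 [array([  7., -25.,  -6.]), array([ 11., -20., -16.]), array([  7., -18.,  -6.]), array([  7., -15.,  -6.]), array([  7., -13.,  -6.]), array([  7., -11.,  -7.])]
240 [array([  4., -26.,  -5.]), array([ 11., -19., -24.]), array([  9., -16., -19.]), array([  9., -14., -20.]), array([  9., -12., -18.]), array([  4., -11.,  -5.])]
245 [array([-11., -30.,  26.]), array([ 10., -18., -29.]), array([  9., -16., -25.]), array([  9., -14., -26.]), array([  9., -12., -26.]), array([  1., -11.,  -6.])]
250 [array([-14., -30.,  25.]), array([ 11., -18., -36.]), array([ 10., -15., -33.]), array([  9., -13., -32.]), array([  7., -12., -27.]), array([ -2., -11.,  -6.])]
255 [array([ 11., -21., -42.]), array([ 10., -17., -40.]), array([  9., -15., -39.]), array([  9.,
[... 1838 characters left out ...]
 -14.,  33.])]
310 [array([  3., -17., -73.]), array([ -2., -15., -65.]), array([ -1., -13., -66.]), array([ -7., -12., -56.]), array([-64., -17.,  34.]), array([-64., -14.,  34.])]
315 [array([  2., -17., -74.]), array([ -4., -15., -65.]), array([ -4., -13., -65.]), array([-10., -12., -55.]), array([-68., -17.,  34.]), array([-68., -14.,  34.])]
320 [array([ -0., -17., -73.]), array([ -6., -15., -65.]), array([ -7., -13., -64.]), array([-72., -20.,  34.]), array([-72., -17.,  34.]), array([-72., -14.,  33.])]
325 [array([  23.,  -11., -111.]), array([  24.,   -9., -112.]), array([  23.,   -8., -111.]), array([  24.,   -7., -112.]), array([  24.,   -6., -111.]), array([  24.,   -5., -112.])]
```

View pics/w3z.png

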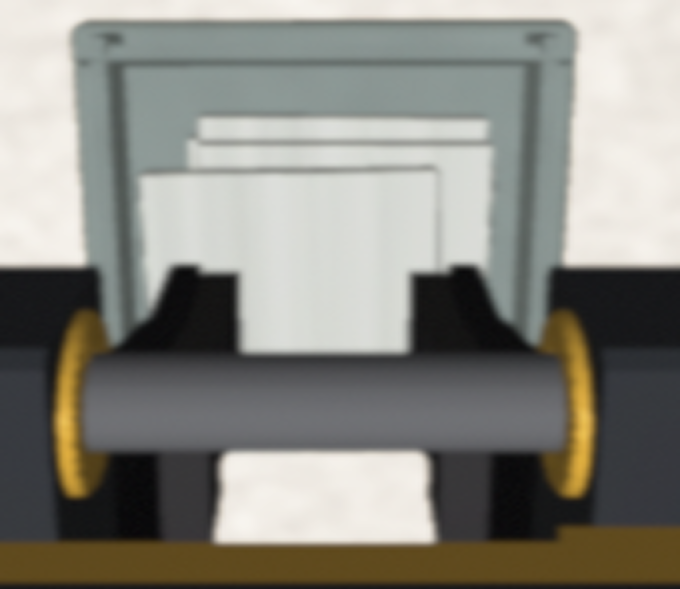

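```bash
python3 - <<'E'
from h import *
P,im,d=load("w3"); p,r=tool()
K=np.array(P["camera_matrix"]);T=np.array(P["world_from_camera"])
def f(u,v):
    z=d[v,u];c=np.linalg.inv(K)@[u,v,1]*z;w=T[:3,:3]@c+T[:3,3];return (r.inv().apply(w-p)*1000).round(0)
for v in (240,250,260,280,300,320,330,345,360,390): print(v,[f(u,v).tolist() for u in (60,130,180,210,300,400)])
P,im,d=load("w2")
for v in (238,242,250,258,300,320): print(v,[f(u,v).tolist() for u in (175,182,188,194)])
E
```

```text
240 [[-11.0, -149.0, 34.0], [37.0, -42.0, -92.0], [37.0, -28.0, -93.0], [37.0, -20.0, -93.0], [4.0, 10.0, -4.0], [37.0, 31.0, -94.0]]
250 [[-18.0, -151.0, 34.0], [37.0, -38.0, -100.0], [37.0, -26.0, -101.0], [69.0, -1.0, -178.0], [-2.0, 10.0, -6.0], [38.0, 28.0, -101.0]]
260 [[-22.0, -146.0, 26.0], [37.0, -35.0, -107.0], [37.0, -24.0, -107.0], [37.0, -17.0, -107.0], [-8.0, 10.0, -5.0], [37.0, 26.0, -106.0]]
280 [[30.0, -55.0, -102.0], [33.0, -35.0, -109.0], [33.0, -24.0, -109.0], [34.0, -17.0, -110.0], [30.0, 4.0, -103.0], [33.0, 26.0, -109.0]]
300 [[-42.0, -139.0, 10.0], [28.0, -36.0, -109.0], [28.0, -24.0, -109.0], [28.0, -17.0, -108.0], [-56.0, 13.0, 34.0], [29.0, 26.0, -109.0]]
320 [[-55.0, -140.0, 8.0], [23.0, -36.0, -109.0], [23.0, -25.0, -108.0], [23.0, -17.0, -109.0], [-72.0, 13.0, 34.0], [24.0, 27.0, -109.0]]
330 [[-64.0, -143.0, 10.0], [23.0, -35.0, -112.0], [23.0, -23.0, -113.0], [23.0, -17.0, -113.0], [23.0, 3.0, -113.0], [24.0, 25.0, -113.0]]
345 [[25.0, -45.0, -120.0], [25.0, -31.0, -120.0], [25.0, -21.0, -121.0], [26.0, -15.0, -121.0], [25.0, 3.0, -120.0], [25.0, 23.0, -121.0]]
360 [[24.0, -43.0, -123.0], [25.0, -29.0, -124.0], [25.0, -20.0, -124.0], [25.0, -14.0, -125.0], [26.0, 3.0, -126.0], [25.0, 21.0, -124.0]]
390 [[24.0, -38.0, -131.0], [24.0, -27.0, -130.0], [26.0, -17.0, -133.0], [26.0, -12.0, -132.0], [69.0, -1.0, -178.0], [21.0, 21.0, -128.0]]
238 [[-10.0, -73.0, 36.0], [11.0, -50.0, -21.0], [9.0, -49.0, -15.0], [9.0, -45.0, -17.0]]
242 [[11.0, -52.0, -26.0], [10.0, -49.0, -23.0], [9.0, -47.0, -21.0], [8.0, -45.0, -20.0]]
250 [[10.0, -49.0, -35.0], [9.0, -47.0, -33.0], [8.0, -45.0, -30.0], [4.0, -45.0, -21.0]]
258 [[10.0, -47.0, -42.0], [8.0, -45.0, -39.0], [5.0, -45.0, -32.0], [0.0, -45.0, -21.0]]
300 [[-4.0, -45.0, -54.0], [-57.0, -71.0, 35.0], [-56.0, -67.0, 35.0], [-57.0, -63.0, 35.0]]
320 [[-73.0, -77.0, 35.0], [-73.0, -73.0, 36.0], [-73.0, -68.0, 35.0], [-73.0, -64.0, 35.0]]
```

```bash
python3 - <<'E'
from h import *
P,im,d=snap("scene","s1"); p,r=tool()
q=proj(P,[p+r.apply(t) for t in [(0,0,.017),(0,0,-.017),(0,0,-.0)]]);print(q)
for a,col in zip(q,[(0,0,255),(0,255,0),(255,0,0)]): cv2.circle(im,tuple(int(round(v)) for v in a),1,col,-1)
x,y=q[0].astype(int); c=im[y-75:y+35,x-70:x+70];cv2.imwrite("pics/s1z.png",cv2.resize(c,None,fx=5,fy=5,interpolation=cv2.INTER_CUBIC))
E
```

```text
[[320.1161 208.644 ]
 [320.9128 197.7234]
 [320.5116 203.2223]]
```

View pics/s1z.png

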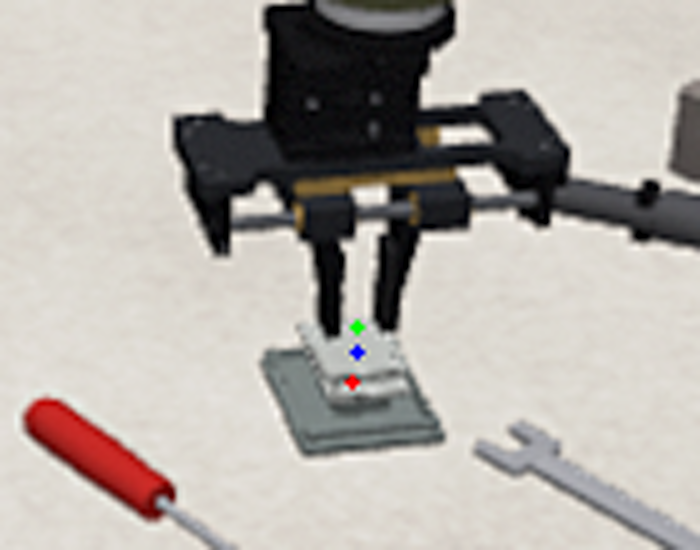

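The wrist depth and the scene view agree that the fingertips sit about 17 mm behind the reported TCP, at world z ≈ ee_z + 0.0165. The first close therefore passed above the stack. I'll use that offset, open up and go lower.

Call:
{"api": "send_rows", "payload": {
  "steps": [
    [0,0,0,0,0,-0.005,-1],
    [0,0,0,0,0,0,-1],
    [0,0,0,0,0,0,-1],
    [0,0,0,0,0,0,-1],
    [0,0,0,0,0,0,-1],
    [0,0,0,0,0,0.012,-1],
    [0,0,0,0,0,0.012,-1],
    [0,0,0,0,0,0.008,-1],
    [0,0,0,0,0,0.005,-1],
    [0,0,0,0,0,0,-1]
  ]
}}

```text
time: 7.35
ee_pos: [0.5494, 0.1583, -0.0018]
eef_rot: [0.27, 0.963, -0.001, -0.001]
ft_force: [0.2, 0.1, 0.5]
width: 0.0856
```

```bash
python3 - <<'E'
from h import *
plan([.550,.157,.0015],58.7); snap("wrist","w4"); print(read_state()["width"],read_state()["ft_force"])
E
```

```text
pos [ 0.5494  0.1583 -0.0018] turn [-0.0899 -0.0611 -0.0464] shift in current [-0.0012 -0.0008 -0.0033] shift after turn [-0.0012 -0.0008 -0.0033]
0.08626318727500101 [-0.6504  0.0261 -0.0964]
```

View pics/w4.png

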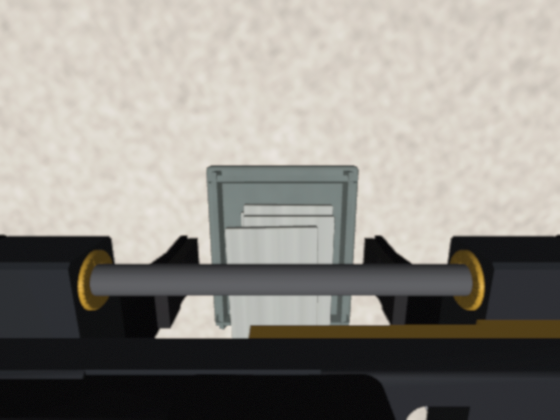

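```bash
python3 - <<'E'
from h import *
P,im,d=load("w4"); p,r=tool()
for px,z in [((207,167),.0135),((357,167),.0135),((216,326),.0135),((349,326),.0135),((281,205),.024),((281,214),.032),((281,227),.04)]:
    w=cast(P,px,z)[0]; print(w, (r.inv().apply(w-p)*1000).round(1))
print(proj(P,p+r.apply([[0,0,-.02],[0,0,0]])))
E
```

```text
[0.4914 0.1505 0.0135] [ 45.6 -37.1 -14.8]
[0.5294 0.2129 0.0135] [ 45.7  36.  -14.9]
[0.567  0.1045 0.0135] [-42.9 -37.  -14.9]
[0.6052 0.1675 0.0135] [-42.7  36.7 -15. ]
[0.5241 0.1728 0.024 ] [ 29.2  -1.  -25.4]
[0.5259 0.1717 0.032 ] [ 27.2  -1.  -33.4]
[0.5289 0.1699 0.04  ] [ 23.7  -1.  -41.4]
[[282.9504 258.0977]
 [282.7506 243.711 ]]
```

Call:
{"api": "send_rows", "payload": {
  "steps": [
    [0,0,0,0.001,0,-0.003,-1],
    [0,0,0,0,0,0,-0.6],
    [0,0,0,0,0,0,-0.3],
    [0,0,0,0,0,0,-0.2],
    [0,0,0,0,0,0,-0.15],
    [0,0,0,0,0,0,-0.1],
    [0,0,0,0,0,0,-0.05],
    [0,0,0,0,0,0,0],
    [0,0,0,0,0,0,0.05],
    [0,0,0,0,0,0,0.1]
  ],
  "force": 6
}}

```text
time: 8.4
ee_pos: [0.5499, 0.1596, 0.0035]
eef_rot: [0.27, 0.963, 0.001, 0.001]
ft_force: [-0.1, 0.4, -0.2]
width: 0.0406
```

Call:
{"api": "send_rows", "payload": {
  "steps": [
    [0,0,0,0,0,0,0.15],
    [0,0,0,0,0,0,0.2],
    [0,0,0,0,0,0,0.2],
    [0,0,0,0,0,0,0.2],
    [0,0,0,0,0,0,0.2],
    [0,0,0,0,0,0,0.2],
    [0,0,0,0,0,0,0.2],
    [0,0,0,0,0,0,0.2],
    [0,0,0,0,0,0,0.2],
    [0,0,0,0,0,0,0.2]
  ]
}}

```text
time: 9.4
ee_pos: [0.5498, 0.1595, 0.0035]
eef_rot: [0.27, 0.963, 0.001, 0.0]
ft_force: [-0.5, 0.0, 0.6]
width: 0.04
```

```bash
python3 - <<'E'
from h import *
plan([.550,.157,.0015],58.7); snap("wrist","w5"); print(read_state()["width"],read_state()["ft_force"])
E
```

```text
pos [0.5498 0.1595 0.0035] turn [ 0.0702  0.0346 -0.0543] shift in current [-0.0015 -0.0021  0.002 ] shift after turn [-0.0015 -0.0021  0.002 ]
0.039925242254317525 [0.2604 0.4372 0.2355]
```

View pics/w5.png

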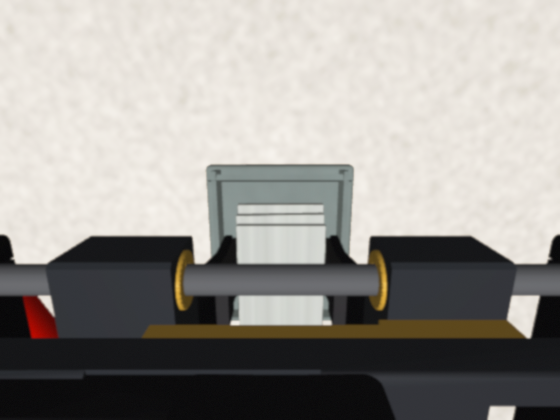

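Call:
{"api": "send_rows", "payload": {
  "steps": [
    [0,0,0,0,0,0,-0.3],
    [0,0,0,0,0,0,-1],
    [0,0,0,0,0,0,-1],
    [0,0,0,0,0,0,-1],
    [0,0,0,0,0,-0.02,-1],
    [0,0,0,0,0,-0.02,-1],
    [0,0,0,0,0,-0.02,-1],
    [0,0,8,0,0,0,-1],
    [0,0,8,0,0,0,-1],
    [0,0,8,0,0,0,-1]
  ]
}}

```text
time: 10.45
ee_pos: [0.5495, 0.159, 0.0658]
eef_rot: [0.47, 0.883, 0.0, 0.0]
ft_force: [0.1, -0.5, 0.2]
width: 0.0867
```

Call:
{"api": "send_rows", "payload": {
  "steps": [
    [0,0,8,0,0,0,-1],
    [0,0,8,0,0,0,-1],
    [0,0,8,0,0,0,-1],
    [0,0,8,0,0,0,-1],
    [0,0,8,0,0,0,-1],
    [0,0,8,0,0,0,-1],
    [0,0,8,0,0,0,-1],
    [0,0,5,0,0,0,-1],
    [0,0,3,0,0,0,-1],
    [0,0,0,0,0,0,-1]
  ]
}}

```text
time: 11.45
ee_pos: [0.5493, 0.1593, 0.0661]
eef_rot: [0.879, 0.477, 0.001, -0.0]
ft_force: [-0.2, 0.2, -0.1]
width: 0.0869
```

```bash
python3 - <<'E'
from h import *
plan([.550,.158,.0015],-31.3); snap("wrist","w6"); print(read_state()["width"],read_state()["ft_force"])
E
```

```text
pos [0.5493 0.1593 0.0661] turn [ 0.011  -0.0714 -1.7446] shift in current [-0.0007  0.0013  0.0646] shift after turn [-0.0007  0.0012  0.0646]
0.08696403416970867 [ 0.1845 -0.582  -0.3566]
```

View pics/w6.png

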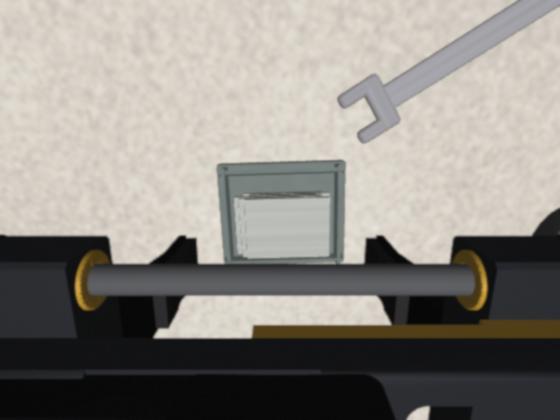

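```bash
python3 - <<'E'
from h import *
P,im,d=load("w6"); p,r=tool()
q=[(219,165),(345,162),(344,261),(225,264)]
W=cast(P,q,.0135); print(W,W.mean(0)); L=r.inv().apply(W-p)*1000; print(L.round(1),L.mean(0).round(1)); 
m=(W[1]+W[2]-W[0]-W[3]);print(np.degrees(np.arctan2(m[1],m[0])),[np.linalg.norm(W[i]-W[(i+1)%4]) for i in range(4)])
c=im[150:275,200:360];cv2.imwrite("pics/w6z.png",cv2.resize(c,None,fx=4.5,fy=4.5,interpolation=cv2.INTER_CUBIC))
E
```

```text
[[0.534  0.2128 0.0135]
 [0.6079 0.1672 0.0135]
 [0.5701 0.1039 0.0135]
 [0.4945 0.1502 0.0135]] [0.5516 0.1586 0.0135]
[[ 36.6 -42.   52.6]
 [ 38.5  44.8  52.6]
 [-35.1  47.6  52.5]
 [-37.4 -41.1  52.5]] [ 0.7  2.3 52.5]
-31.57459595865267 [np.float64(0.08686783041850725), np.float64(0.07373315338128457), np.float64(0.08871544159626005), np.float64(0.07402604798943292)]
```

View pics/w6z.png

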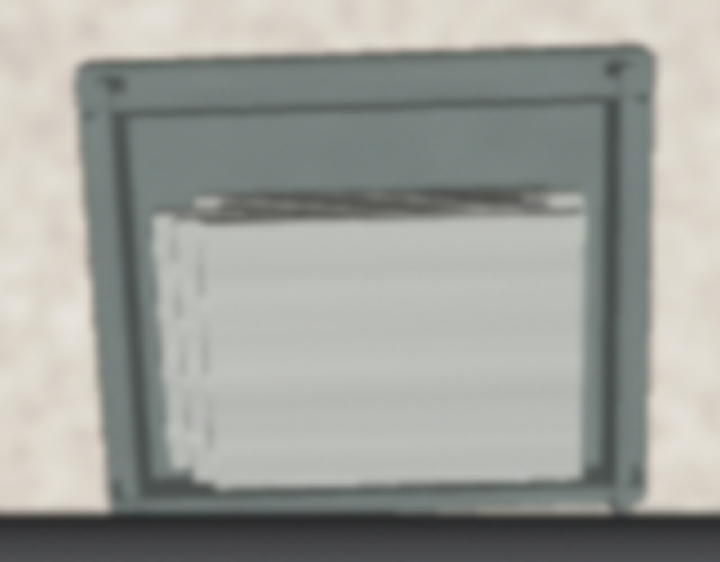

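Call:
{"api": "send_rows", "payload": {
  "steps": [
    [0,0,-1.7,0,0.001,0,-1],
    [0,0,0,0,0,0.015,-1],
    [0,0,0,0,0,0.02,-1],
    [0,0,0,0,0,0.015,-1],
    [0,0,0,0,0,0.008,-1],
    [0,0,0,0,0,0.004,-1],
    [0,0,0,0,0,0,-1],
    [0,0,0,0,0,0,-1],
    [0,0,0,0,0,0,-1],
    [0,0,0,0,0,0,-1]
  ]
}}

```text
time: 12.5
ee_pos: [0.5501, 0.1589, -0.0005]
eef_rot: [0.87, 0.493, 0.001, -0.0]
ft_force: [0.2, -0.3, 0.1]
width: 0.0872
```

```bash
python3 - <<'E'
from h import *
plan([.550,.158,.001],-31.4); snap("wrist","w7"); print(read_state()["width"],read_state()["ft_force"])
E
```

```text
pos [ 0.5501  0.1589 -0.0005] turn [ 0.0124 -0.1249  0.5316] shift in current [-0.0008  0.0003 -0.0015] shift after turn [-0.0008  0.0004 -0.0015]
0.0870565330473528 [ 0.383   0.1729 -0.3625]
```

View pics/w7.png

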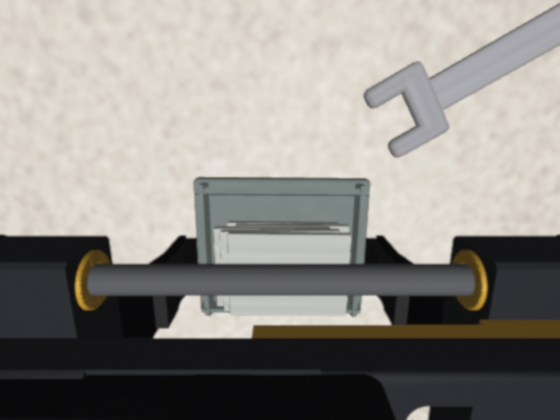

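Call:
{"api": "send_rows", "payload": {
  "steps": [
    [0,0,0.5,0,0,-0.0012,-1],
    [0,0,0,0,0,0,-0.7],
    [0,0,0,0,0,0,-0.55],
    [0,0,0,0,0,0,-0.45],
    [0,0,0,0,0,0,-0.4],
    [0,0,0,0,0,0,-0.35],
    [0,0,0,0,0,0,-0.3],
    [0,0,0,0,0,0,-0.25],
    [0,0,0,0,0,0,-0.2],
    [0,0,0,0,0,0,-0.15]
  ],
  "force": 6
}}

```text
time: 13.55
ee_pos: [0.5509, 0.1589, 0.0017]
eef_rot: [0.872, 0.489, 0.002, -0.0]
ft_force: [-0.2, 0.3, -0.5]
width: 0.054
```

Call:
{"api": "send_rows", "payload": {
  "steps": [
    [0,0,0,0,0,0,-0.1],
    [0,0,0,0,0,0,-0.1],
    [0,0,0,0,0,0,-0.1],
    [0,0,0,0,0,0,-0.1],
    [0,0,0,0,0,0,-0.1],
    [0,0,0,0,0,0,-0.1],
    [0,0,0,0,0,0,-0.1],
    [0,0,0,0,0,0,-0.1],
    [0,0,0,0,0,0,-0.1],
    [0,0,0,0,0,0,-0.1]
  ]
}}

```text
time: 14.55
ee_pos: [0.5509, 0.1589, 0.0017]
eef_rot: [0.872, 0.489, 0.002, -0.0]
ft_force: [0.1, -0.5, 0.1]
width: 0.0539
```

```bash
python3 - <<'E'
from h import *
plan([.550,.158,.001],-31.4); snap("wrist","w8"); print(read_state()["width"],read_state()["ft_force"])
E
```

```text
pos [0.5509 0.1589 0.0017] turn [ 0.0841 -0.211  -0.0209] shift in current [-0.0013 -0.0003  0.0007] shift after turn [-0.0013 -0.0003  0.0007]
0.053738734460281795 [ 0.3121  0.6386 -0.4891]
```

View pics/w8.png

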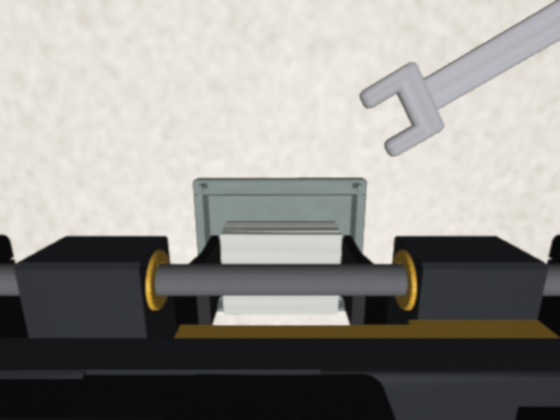

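Call:
{"api": "send_rows", "payload": {
  "steps": [
    [0,0,0,0,0,0,-0.5],
    [0,0,0,0,0,0,-1],
    [0,0,0,0,0,0,-1],
    [0,0,0,0,0,0,-1],
    [0,0,0,0,0,-0.02,-1],
    [0,0,0,0,0,-0.04,-1],
    [0,0,0,0,0,-0.045,-1],
    [0,0,-8.5,0,0,-0.04,-1],
    [0,0,-8.5,0,0,-0.02,-1],
    [0,0,-8.5,0,0,0,-1]
  ]
}}

```text
time: 15.6
ee_pos: [0.549, 0.1582, 0.1721]
eef_rot: [0.74, 0.673, 0.0, -0.0]
ft_force: [-0.7, 0.2, -0.4]
width: 0.0871
```

Call:
{"api": "send_rows", "payload": {
  "steps": [
    [0,0,-8.5,0,0,0,-1],
    [0,0,-8.5,0,0,0,-1],
    [0,0,-8.5,0,0,0,-1],
    [0,0,-8.5,0,0,0,-1],
    [0,0,-8.5,0,0,0,-1],
    [0,0,-8.5,0,0,0,-1],
    [0,0,-8.5,0,0,0,-1],
    [0,0,-8.5,0,0,0,-1],
    [0,0,0,0,0,0,-1],
    [0,0,0,0,0,0,-1]
  ]
}}

```text
time: 16.6
ee_pos: [0.5492, 0.1579, 0.1739]
eef_rot: [0.232, 0.973, 0.001, 0.001]
ft_force: [-0.3, -0.6, 0.7]
width: 0.087
```

```bash
python3 - <<'E'
from h import *
plan([.550,.158,.001],58.7); P,im,d=snap("wrist","w9"); print(read_state()["joint_positions"])
E
```

```text
pos [0.5492 0.1579 0.1739] turn [0.1611 0.0304 4.5073] shift in current [-0.0005 -0.0001  0.1729] shift after turn [-0.0006  0.0004  0.1729]
[-0.6677  0.2353  0.3609  1.674  -0.0886  1.2457  0.8158]
```

View pics/w9.png

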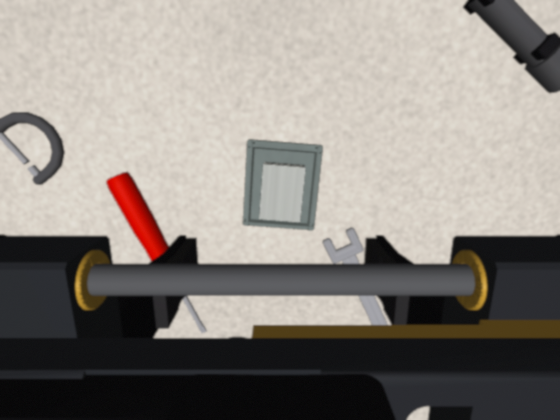

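```bash
python3 tray.py w9 238 328 134 234; python3 - <<'E'
from h import *
P,im,d=load("w9")
c=im[130:240,230:340];cv2.imwrite("pics/w9z.png",cv2.resize(c,None,fx=5,fy=5,interpolation=cv2.INTER_CUBIC))
E
```

```text
outer z13.5 ((548.4502563476562, 158.1407012939453), (90.96202850341797, 76.90754699707031), -31.34332275390625) z0 ((550.906982421875, 156.95733642578125), (94.59677124023438, 79.98070526123047), -31.34329605102539)
floor line z8 ((549.2966918945312, 158.17562866210938), (86.0928726196289, 73.56220245361328), -31.988903045654297)
plates z38 ((550.72412109375, 157.11973571777344), (53.86449432373047, 40.12532043457031), -31.644981384277344)
```

View pics/w9z.png

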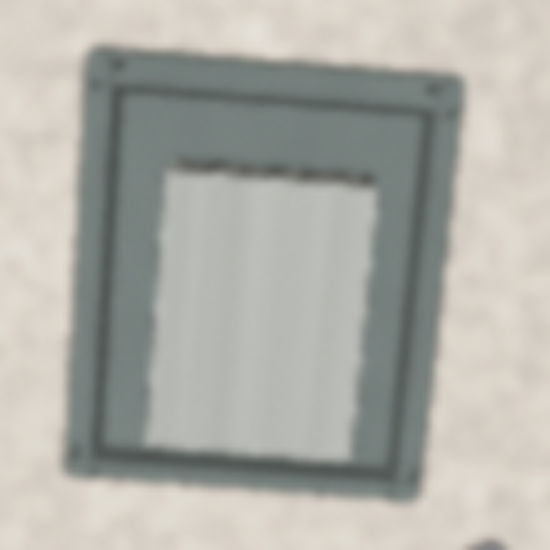

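Call:
{"api": "send_rows", "payload": {
  "steps": [
    [0,0,0,-0.012,-0.018,0,-1],
    [0,0,0,-0.0226,-0.0348,0,-1],
    [0,0,0,-0.0226,-0.0348,0,-1],
    [0,0,0,-0.0226,-0.0348,0,-1],
    [0,0,0,-0.0226,-0.0348,0,-1],
    [0,0,0,-0.0226,-0.0348,0,-1],
    [0,0,0,-0.0226,-0.0348,0,-1],
    [0,0,0,-0.0226,-0.0348,0,-1],
    [0,0,-8.5,0,0,0,-1],
    [0,0,-8.5,0,0,0,-1]
  ]
}}

```text
time: 17.65
ee_pos: [0.5806, -0.1629, 0.1729]
eef_rot: [0.097, 0.995, 0.001, 0.001]
ft_force: [0.1, 1.4, -0.2]
width: 0.0872
```

Call:
{"api": "send_rows", "payload": {
  "steps": [
    [0,0,-8.5,0,0,0,-1],
    [0,0,-8.5,0,0,0,-1],
    [0,0,0,0,0,0,-1],
    [0,0,0,0,0,0,-1],
    [0,0,0,0,0,0,-1],
    [0,0,0,0,0,0,-1],
    [0,0,0,0,0,0,-1],
    [0,0,0,0,0,0,-1],
    [0,0,0,0,0,0,-1],
    [0,0,0,0,0,0,-1]
  ]
}}

```text
time: 18.65
ee_pos: [0.5804, -0.1638, 0.1727]
eef_rot: [-0.044, 0.999, 0.0, 0.001]
ft_force: [-0.1, 0.7, 0.5]
width: 0.0868
```

```bash
python3 - <<'E'
from h import *
plan([.583,-.152,.16],98); P,im,d=snap("wrist","w10"); print(read_state()["joint_positions"])
E
```

```text
pos [ 0.5804 -0.1638  0.1727] turn [ 0.0266  0.1243 -2.9683] shift in current [-0.0036  0.0115  0.0127] shift after turn [-0.0042  0.0113  0.0127]
[-0.1735  0.317   0.4623  1.595  -0.1478  1.2622  1.9724]
```

View pics/w10.png

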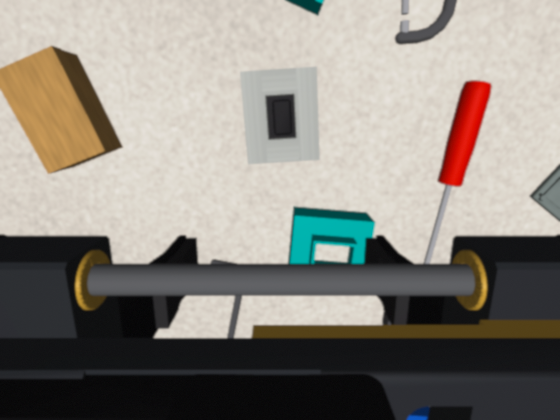

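```bash
python3 - <<'E'
from h import *
from tray import rect
P,im,d=load("w10"); p,r=tool()
g=cv2.cvtColor(im,cv2.COLOR_BGR2GRAY)
print(g[115,255:310]);print(g[60:165,281])
print(g[115,235:330])
c=im[55:175,230:335];cv2.imwrite("pics/w10z.png",cv2.resize(c,None,fx=5,fy=5,interpolation=cv2.INTER_CUBIC))
m=np.zeros_like(g);m[60:170,236:330]=(g[60:170,236:330]<198)*255
m=cv2.morphologyEx(m,cv2.MORPH_OPEN,np.ones((3,3)));m=cv2.morphologyEx(m,cv2.MORPH_CLOSE,np.ones((9,9)))
print("outer top",rect(P,m,.043))
for t in (25,40,60):
    m=np.zeros_like(g);m[85:150,255:310]=(g[85:150,255:310]<t)*255;print(t,rect(P,m,.088),rect(P,m,.061))
E
```

```text
[183 185 184 184 182 180 180 179 179 177 166 136  93  60  47  45  45  40
  33  34  39  42  43  42  43  43  44  43  43  42  42  42  40  38  33  29
  33  41  54  90 135 164 176 180 186 188 188 185 186 186 186 185 184 182
 183]
[211 210 210 208 208 208 207 206 199 186 179 179 179 180 181 183 184 184
 183 182 182 184 186 186 185 185 185 187 188 186 182 179 174 161 128  86
  56  46  42  37  31  37  42  44  44  44  43  44  44  44  44  42  43  43
  44  44  43  43  43  42  43  42  42  43  42  41  41  40  40  40  40  39
  36  31  31  39  47  67 108 148 170 178 179 179 180 181 182 184 185 185
 183 183 184 186 186 186 186 186 188 189 188 189 197 204 206]
[217 216 214 212 212 212 212 209 201 192 189 188 188 185 185 186 186 185
 183 183 183 185 184 184 182 180 180 179 179 177 166 136  93  60  47  45
  45  40  33  34  39  42  43  42  43  43  44  43  43  42  42  42  40  38
  33  29  33  41  54  90 135 164 176 180 186 188 188 185 186 186 186 185
 184 182 183 184 185 183 182 181 179 180 185 195 205 209 211 212 214 216
 218 220 221 220 220]
outer top ((510.57586669921875, -171.07598876953125), (80.10811614990234, 66.29861450195312), 8.412653923034668)Traceback (most recent call last):
  File "<stdin>", line 12, in <module>
  File "tray.py", line 4, in rect
    cs,_=cv2.findContours(mask,cv2.RETR_EXTERNAL,cv2.CHAIN_APPROX_NONE); c=max(cs,key=cv2.contourArea)[:,0,:]
                                                                           ~~~^^^^^^^^^^^^^^^^^^^^^^^^
ValueError: max() iterable argument is empty
```

View pics/w10z.png

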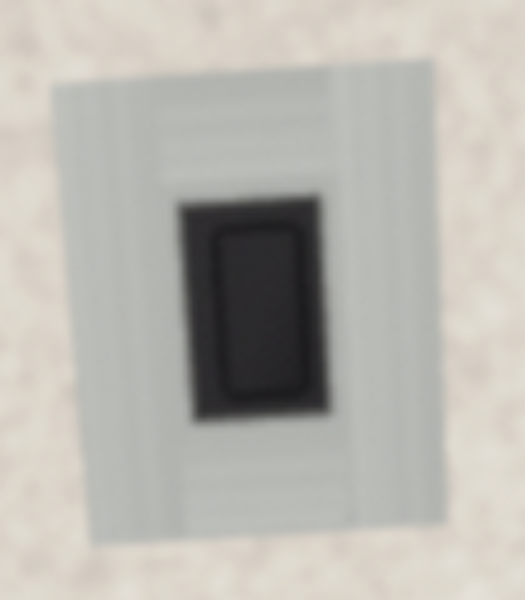

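```bash
python3 - <<'E'
from h import *
P,im,d=load("w10"); p,r=tool()
c=np.array([(212,230),(300,222),(307,393),(226,402)])/5+[230,55]
W=cast(P,c,.088);print(W.mean(0),[np.linalg.norm(W[i]-W[(i+1)%4])*1000 for i in range(4)]);m=W[0]+W[1]-W[2]-W[3];print(np.degrees(np.arctan2(m[1],m[0])))
c=np.array([(180,204),(319,196),(330,410),(195,420)])/5+[230,55]
W=cast(P,c,.061);print(W.mean(0),[np.linalg.norm(W[i]-W[(i+1)%4])*1000 for i in range(4)])
plan([.5105,-.1705,.16],98.5)
E
```

```text
[ 0.5113 -0.1698  0.088 ] [np.float64(13.225347553716485), np.float64(25.076705327110997), np.float64(12.510980828012952), np.float64(25.333944915968875)]
-171.26313900481344
[ 0.5108 -0.1706  0.061 ] [np.float64(22.90508201541179), np.float64(34.60097455666475), np.float64(22.988658048790768), np.float64(35.012756430420595)]
pos [ 0.5804 -0.1638  0.1727] turn [ 0.0269  0.1281 -3.4599] shift in current [ 0.0703 -0.0006  0.0125] shift after turn [0.0701 0.0037 0.0127]
```

Call:
{"api": "send_rows", "payload": {
  "steps": [
    [0,0.1,-3.5,0,0,0,-1],
    [0,0,0,0.02,0.0015,0,-1],
    [0,0,0,0.03,0.0015,0.01,-1],
    [0,0,0,0.0195,0.0013,0.015,-1],
    [0,0,0,0,0,0.02,-1],
    [0,0,0,0,0,0.02,-1],
    [0,0,0,0,0,0,-1],
    [0,0,0,0,0,0,-1],
    [0,0,0,0,0,0,-1],
    [0,0,0,0,0,0,-1]
  ]
}}

```text
time: 19.7
ee_pos: [0.5103, -0.1707, 0.1087]
eef_rot: [-0.075, 0.997, -0.0, 0.002]
ft_force: [-0.6, -0.5, 0.6]
width: 0.0868
```

```bash
python3 - <<'E'
from h import *
plan([.5113,-.1698,.0475],98.6); P,im,d=snap("wrist","w11")
E
```

```text
pos [ 0.5103 -0.1707  0.1087] turn [-0.0521  0.2828  0.0248] shift in current [-0.0008  0.0008  0.0612] shift after turn [-0.0011  0.0008  0.0612]
```

View pics/w11.png

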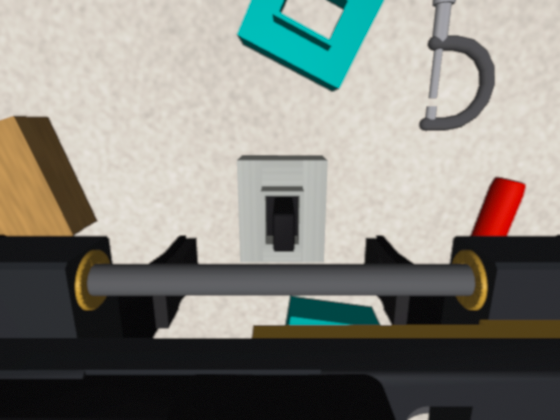

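Call:
{"api": "send_rows", "payload": {
  "steps": [
    [0,0.3,0,-0.0009,0.0009,0.01,-1],
    [0,0,0,0,0,0.02,-1],
    [0,0,0,0,0,0.02,-1],
    [0,0,0,0,0,0.008,-1],
    [0,0,0,0,0,0.002,-1],
    [0,0,0,0,0,0,-1],
    [0,0,0,0,0,0,-1],
    [0,0,0,0,0,0,-1],
    [0,0,0,0,0,0,-1],
    [0,0,0,0,0,0,-1]
  ]
}}

```text
time: 20.75
ee_pos: [0.5146, -0.1697, 0.0492]
eef_rot: [-0.076, 0.997, -0.001, 0.003]
ft_force: [-0.0, -0.2, -0.6]
width: 0.0869
```

```bash
python3 - <<'E'
from h import *
plan([.5113,-.1698,.0475],98.6); P,im,d=snap("wrist","w12")
P,im,d=snap("scene","s2"); p,r=tool(); x,y=proj(P,p)[0].astype(int)
im=im[max(0,y-90):y+50,x-80:x+80];cv2.imwrite("pics/s2z.png",cv2.resize(im,None,fx=4.2,fy=4.2,interpolation=cv2.INTER_CUBIC))
E
```

```text
pos [ 0.5146 -0.1697  0.0492] turn [-0.1497  0.2949  0.0742] shift in current [0.0033 0.0004 0.0017] shift after turn [0.0033 0.0004 0.0017]
```

View pics/w12.png

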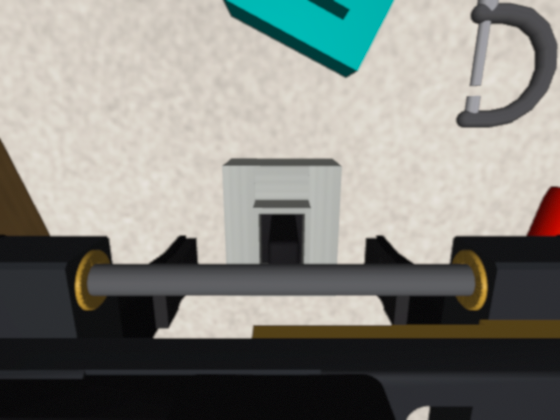

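View pics/s2z.png

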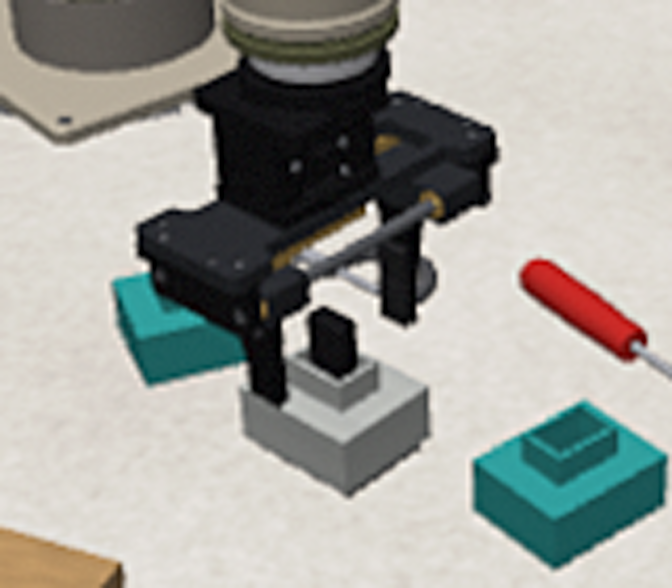

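Call:
{"api": "send_rows", "payload": {
  "steps": [
    [-0.1,0.3,0,0.0035,0.0004,0.0015,-1],
    [0,0,0,0,0,0,-1],
    [0,0,0,0,0,0,-0.5],
    [0,0,0,0,0,0,0],
    [0,0,0,0,0,0,0.4],
    [0,0,0,0,0,0,0.55],
    [0,0,0,0,0,0,0.65],
    [0,0,0,0,0,0,0.8],
    [0,0,0,0,0,0,1],
    [0,0,0,0,0,0,1]
  ],
  "force": 20
}}

```text
time: 21.85
ee_pos: [0.5107, -0.1698, 0.0474]
eef_rot: [-0.076, 0.997, -0.0, -0.0]
ft_force: [0.7, 0.0, 0.2]
width: 0.0307
```

```bash
python3 - <<'E'
from h import *
plan([.5113,-.1698,.0475],98.6); P,im,d=snap("wrist","w13");print(read_state()["width"])
E
```

```text
pos [ 0.5107 -0.1698  0.0474] turn [-0.0374 -0.0442  0.0725] shift in current [-0.0006 -0.0001 -0.0001] shift after turn [-0.0006 -0.0001 -0.0001]
0.02701310172694407
```

View pics/w13.png

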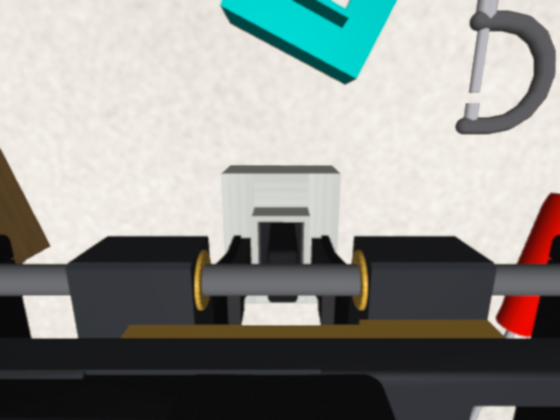

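Width has passed 30 mm, so the fingers are above the collar and still closing on the handle. I'll let them finish.

Call:
{"api": "send_rows", "payload": {
  "steps": [
    [0,0,0,0,0,0,1],
    [0,0,0,0,0,0,1],
    [0,0,0,0,0,0,1],
    [0,0,0,0,0,0,1],
    [0,0,0,0,0,0,1],
    [0,0,0,0,0,-0.003,1],
    [0,0,0,0,0,-0.005,1],
    [0,0,0,0,0,-0.01,1],
    [0,0,0,0,0,-0.01,1],
    [0,0,0,0,0,0,1]
  ]
}}

```text
time: 22.9
ee_pos: [0.51, -0.1697, 0.0775]
eef_rot: [-0.076, 0.997, -0.0, -0.001]
ft_force: [-0.2, -0.5, -2.8]
width: 0.0136
```

```bash
python3 - <<'E'
from h import *
P,im,d=snap("wrist","w14");print(read_state()["width"],read_state()["ft_force"],read_state()["ee_pos"])
P,im,d=snap("scene","s3"); p,r=tool(); x,y=proj(P,p)[0].astype(int)
im=im[max(0,y-70):y+60,x-80:x+80];cv2.imwrite("pics/s3z.png",cv2.resize(im,None,fx=4.2,fy=4.2,interpolation=cv2.INTER_CUBIC))
E
```

```text
0.013795208259865802 [ 1.2204  0.8237 -2.4848] [ 0.5098 -0.1696  0.0768]
```

View pics/s3z.png

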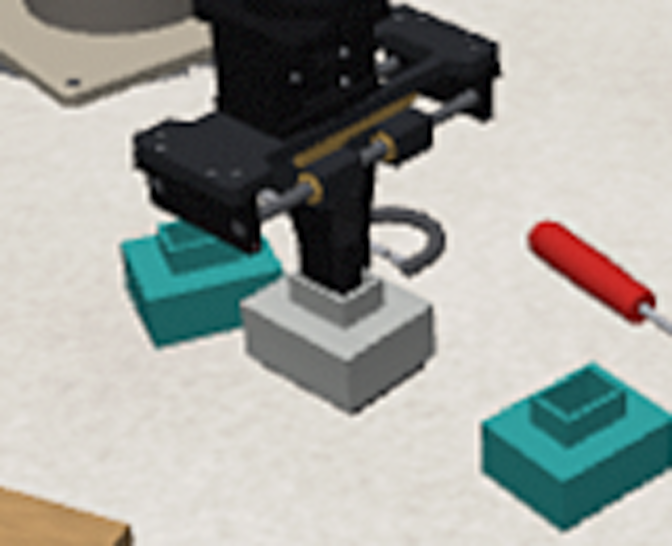

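View pics/w14.png

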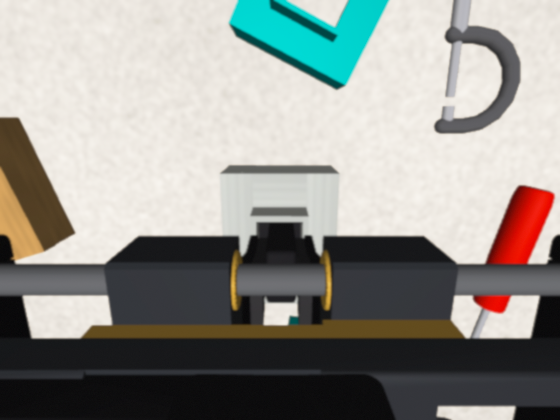

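Call:
{"api": "send_rows", "payload": {
  "steps": [
    [0,0,0,0,0,-0.01,1],
    [0,0,0,0,0,-0.02,1],
    [0,0,0,0,0,-0.02,1],
    [0,0,4,0,0,-0.01,1],
    [0,0,7,0,0,0,1],
    [0,0,8,0,0,0,1],
    [0,0,8,0,0,0,1],
    [0,0,7,0,0,0,1],
    [0,0,4,0,0,0,1],
    [0,0,2,0,0,0,1]
  ]
}}

```text
time: 24.0
ee_pos: [0.5084, -0.1697, 0.1422]
eef_rot: [0.284, 0.959, -0.001, -0.002]
ft_force: [-0.0, 0.2, -2.4]
width: 0.0139
```

```bash
python3 - <<'E'
from h import *
plan([.5497,.158,.135],58.6)
print(read_state()["width"])
E
```

```text
pos [ 0.5084 -0.1697  0.1422] turn [-0.1598 -0.2506 -1.6032] shift in current [0.1438 0.2973 0.007 ] shift after turn [0.1355 0.3012 0.0072]
0.013911041359132502
```

Call:
{"api": "send_rows", "payload": {
  "steps": [
    [0,0,-1.6,0.004,0.009,0,1],
    [0,0,0,0.009,0.02,0,1],
    [0,0,0,0.013,0.029,0,1],
    [0,0,0,0.0135,0.03,0,1],
    [0,0,0,0.0135,0.03,0,1],
    [0,0,0,0.0135,0.03,0,1],
    [0,0,0,0.0135,0.03,0,1],
    [0,0,0,0.0135,0.03,0,1],
    [0,0,0,0.0135,0.03,0,1],
    [0,0,0,0.0135,0.03,0,1]
  ]
}}

```text
time: 25.0
ee_pos: [0.5422, 0.1342, 0.1453]
eef_rot: [0.261, 0.965, -0.001, -0.002]
ft_force: [0.8, -0.2, -3.0]
width: 0.0139
```

```bash
python3 - <<'E'
from h import *
plan([.5497,.158,.135],58.6)
print(read_state()["width"])
E
```

```text
pos [0.5422 0.1342 0.1453] turn [-0.1272 -0.1894  1.1284] shift in current [0.0054 0.0243 0.0103] shift after turn [0.0059 0.0242 0.0103]
0.013874784493520382
```

Call:
{"api": "send_rows", "payload": {
  "steps": [
    [0,0,0,0.003,0.013,0.002,1],
    [-0.1,-0.2,1.1,0.0024,0.007,0.004,1],
    [0,0,0,0,0.002,0.004,1],
    [0,0,0,0,0,0,1],
    [0,0,0,0,0,0,1],
    [0,0,0,0,0,0,1],
    [0,0,0,0,0,0,1],
    [0,0,0,0,0,0,1],
    [0,0,0,0,0,0,1],
    [0,0,0,0,0,0,1]
  ]
}}

```text
time: 26.0
ee_pos: [0.5475, 0.1615, 0.1358]
eef_rot: [0.263, 0.965, 0.0, -0.0]
ft_force: [-0.7, -0.6, -2.9]
width: 0.0138
```

```bash
python3 - <<'E'
from h import *
plan([.5497,.158,.135],58.6); snap("wrist","w15")
P,im,d=snap("scene","s4"); x,y=proj(P,[.55,.158,.06])[0].astype(int)
im=im[max(0,y-80):y+40,x-80:x+80];cv2.imwrite("pics/s4z.png",cv2.resize(im,None,fx=4.8,fy=4.8,interpolation=cv2.INTER_CUBIC))
E
```

```text
pos [0.5475 0.1615 0.1358] turn [-0.0081 -0.0493  0.9176] shift in current [-0.0037 -0.0019  0.0008] shift after turn [-0.0037 -0.0018  0.0008]
```

View pics/w15.png

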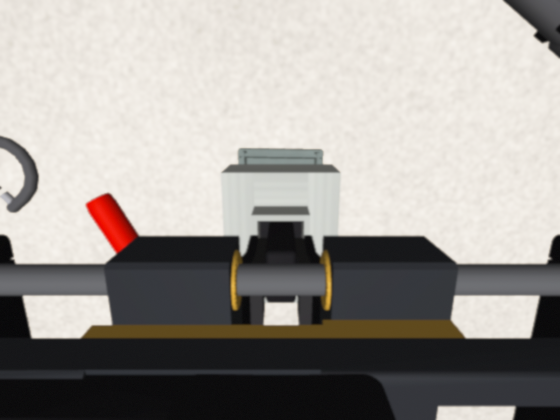

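View pics/s4z.png

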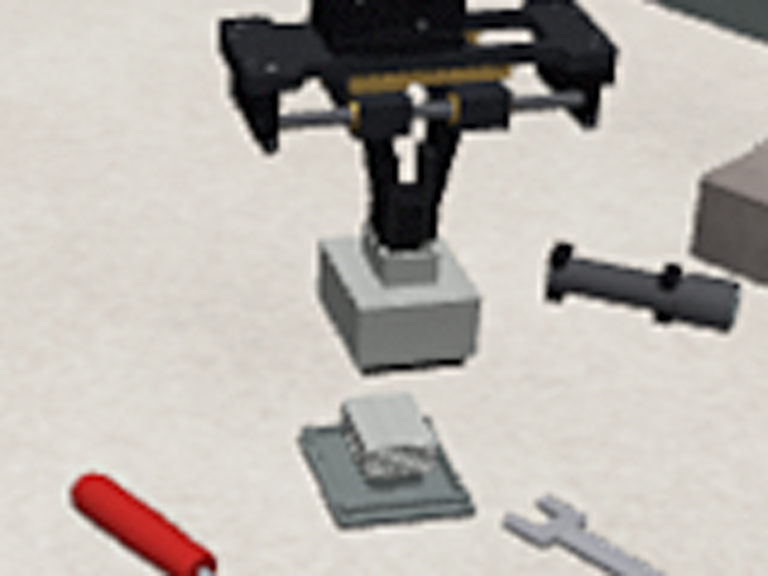

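```bash
python3 - <<'E'
from h import *
P,im,d=load("w15"); p,r=tool()
L=r.inv().apply(cast(P,[(239,150),(323,150)],.0135)-p)*1000;print(L)
L=r.inv().apply(cast(P,[(222,173),(340,173)],p[2]-.0475+.043)-p)*1000;print("outer lid top far edge",L)
L=r.inv().apply(cast(P,[(252,211),(308,211)],p[2]-.0475+.061)-p)*1000;print("collar far edge",L)
E
```

```text
[[ 40.8821 -38.2554 122.2936]
 [ 40.8967  36.4092 122.2835]]
outer lid top far edge [[ 39.3179 -33.3626   4.5387]
 [ 39.3342  31.4536   4.5299]]
collar far edge [[ 22.7025 -15.7339 -13.4781]
 [ 22.7124  12.8153 -13.482 ]]
```

Call:
{"api": "send_rows", "payload": {
  "steps": [
    [0,0,0.9,-0.002,-0.0005,0,1],
    [0,0,0,-0.0018,-0.0004,0.005,1],
    [0,0,0,0,0,0.01,1],
    [0,0,0,0,0,0.01,1],
    [0,0,0,0,0,0.003,1],
    [0,0,0,0,0,0,1],
    [0,0,0,0,0,0,1],
    [0,0,0,0,0,0,1],
    [0,0,0,0,0,0,1],
    [0,0,0,0,0,0,1]
  ]
}}

```text
time: 27.1
ee_pos: [0.5502, 0.1587, 0.1047]
eef_rot: [0.271, 0.963, -0.0, -0.001]
ft_force: [-0.3, -0.7, -3.0]
width: 0.0144
```

```bash
python3 - <<'E'
from h import *
plan([.5504,.1585,.108],58.6); P,im,d=snap("wrist","w16")
p,r=tool()
c=im[130:260,200:360];cv2.imwrite("pics/w16z.png",cv2.resize(c,None,fx=4.5,fy=4.5,interpolation=cv2.INTER_CUBIC))
E
```

```text
pos [0.5502 0.1587 0.1047] turn [-0.0569 -0.0794 -0.0351] shift in current [-0.0003 -0.0001 -0.0033] shift after turn [-0.0003 -0.0001 -0.0033]
```

View pics/w16z.png

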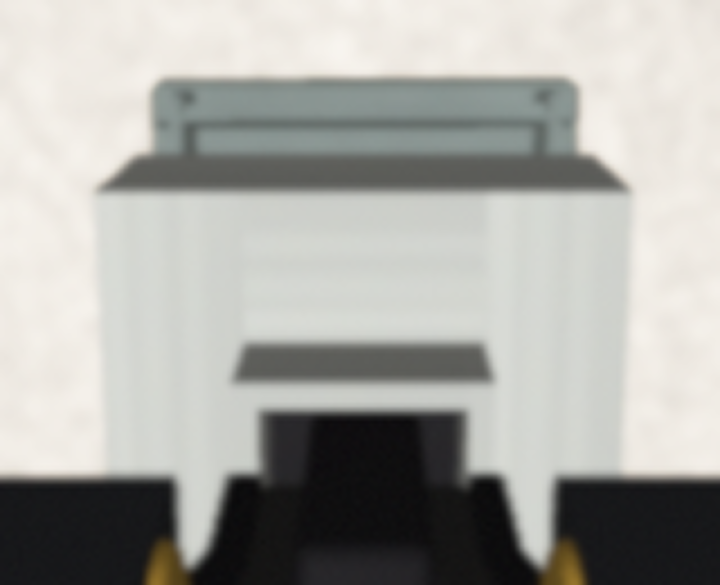

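Call:
{"api": "send_rows", "payload": {
  "steps": [
    [-0.05,-0.08,0,0,0,0.004,1],
    [0,0,0,0,0,0.004,1],
    [0,0,0,0,0,0.004,1],
    [0,0,0,0,0,0,1],
    [0,0,0,0,0,0,1],
    [0,0,0,0,0,0,1],
    [0,0,0,0,0,0,1],
    [0,0,0,0,0,0,1],
    [0,0,0,0,0,0,1],
    [0,0,0,0,0,0,1]
  ]
}}

```text
time: 28.15
ee_pos: [0.5503, 0.1588, 0.0919]
eef_rot: [0.271, 0.963, 0.0, 0.0]
ft_force: [0.4, 0.2, -2.0]
width: 0.0135
```

```bash
python3 - <<'E'
from h import *
plan([.5504,.1587,.0554],58.6)
P,im,d=snap("scene","s5"); x,y=proj(P,[.55,.158,.06])[0].astype(int)
im=im[max(0,y-60):y+40,x-70:x+70];cv2.imwrite("pics/s5z.png",cv2.resize(im,None,fx=5.5,fy=5.5,interpolation=cv2.INTER_CUBIC))
E
```

```text
pos [0.5503 0.1588 0.0919] turn [ 0.0256  0.0258 -0.0275] shift in current [-0.0001 -0.0001  0.0365] shift after turn [-0.0001 -0.0001  0.0365]
```

View pics/s5z.png

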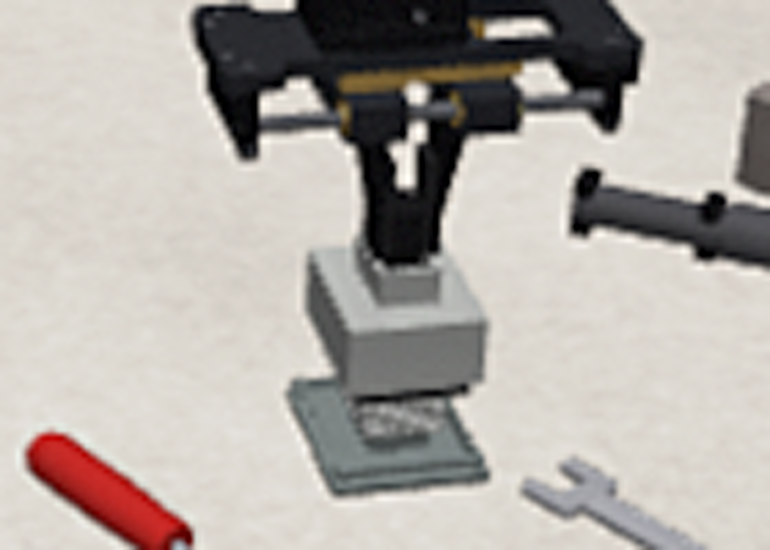

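Call:
{"api": "send_rows", "payload": {
  "steps": [
    [0,0,0,0,0,0.004,1],
    [0,0,0,0,0,0.004,1],
    [0,0,0,0,0,0.004,1],
    [0,0,0,0,0,0.004,1],
    [0,0,0,0,0,0.004,1],
    [0,0,0,0,0,0.004,1],
    [0,0,0,0,0,0.003,1],
    [0,0,0,0,0,0,1],
    [0,0,0,0,0,0,1],
    [0,0,0,0,0,0,1]
  ]
}}

```text
time: 29.2
ee_pos: [0.55, 0.1587, 0.0619]
eef_rot: [0.271, 0.963, -0.0, -0.0]
ft_force: [-0.5, -0.3, -2.6]
width: 0.0139
```

```bash
python3 - <<'E'
from h import *
plan([.5504,.1587,.0554],58.6);print(read_state()["ft_force"],read_state()["torque"])
E
```

```text
pos [0.55   0.1587 0.0619] turn [-0.0187 -0.0018 -0.0326] shift in current [-0.0003  0.0002  0.0065] shift after turn [-0.0003  0.0002  0.0065]
[-0.514  -0.3234 -2.6129] [-0.0331  0.006   0.0412]
```

Still free-hanging at −2.6 N, with 6.5 mm to go. I'll lower it gently.

Call:
{"api": "send_rows", "payload": {
  "steps": [
    [0,0,0,0,0,0.002,1],
    [0,0,0,0,0,0.002,1],
    [0,0,0,0,0,0.001,1],
    [0,0,0,0,0,0.001,1],
    [0,0,0,0,0,0,1],
    [0,0,0,0,0,0,1],
    [0,0,0,0,0,0,1],
    [0,0,0,0,0,0,1],
    [0,0,0,0,0,0,1],
    [0,0,0,0,0,0,1]
  ]
}}

```text
time: 30.2
ee_pos: [0.5504, 0.1588, 0.0559]
eef_rot: [0.271, 0.963, 0.0, 0.0]
ft_force: [0.5, -0.3, -2.7]
width: 0.0142
```

```bash
python3 - <<'E'
from h import *
plan([.5504,.1587,.0554],58.6);print(read_state()["ft_force"],read_state()["torque"]);P,im,d=snap("wrist","w17")
c=im[130:300,200:360];cv2.imwrite("pics/w17z.png",cv2.resize(c,None,fx=4.5,fy=3.5,interpolation=cv2.INTER_CUBIC))
E
```

```text
pos [0.5504 0.1588 0.0559] turn [ 0.0313  0.0301 -0.0328] shift in current [-0.0001 -0.0001  0.0005] shift after turn [-0.0001 -0.0001  0.0005]
[ 0.5442 -0.2938 -2.6566] [-0.0702 -0.005   0.0082]
```

View pics/w17z.png

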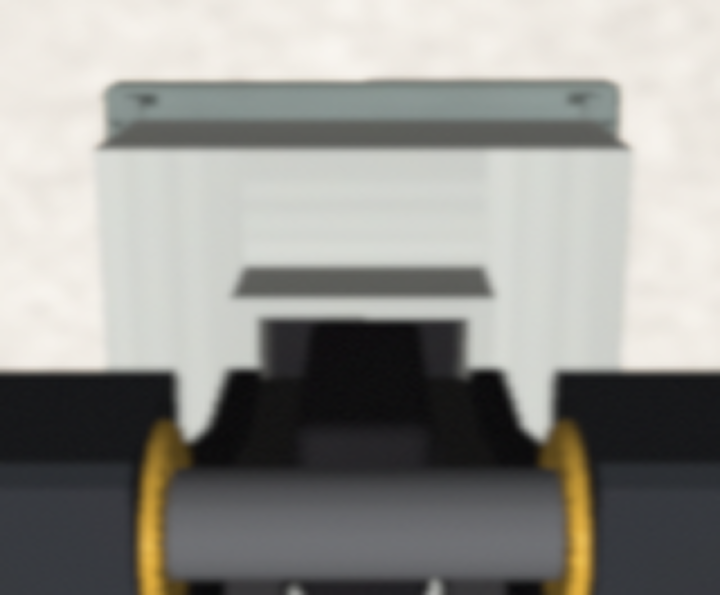

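Call:
{"api": "send_rows", "payload": {
  "steps": [
    [0,0,0,0,0,0.001,1],
    [0,0,0,0,0,0.0005,1],
    [0,0,0,0,0,0,1],
    [0,0,0,0,0,0,1],
    [0,0,0,0,0,0,1],
    [0,0,0,0,0,0,1],
    [0,0,0,0,0,0,1],
    [0,0,0,0,0,0,1],
    [0,0,0,0,0,0,1],
    [0,0,0,0,0,0,1]
  ]
}}

```text
time: 31.25
ee_pos: [0.5508, 0.159, 0.0553]
eef_rot: [0.271, 0.963, 0.001, 0.001]
ft_force: [-1.1, 0.2, 0.5]
width: 0.0139
```

```bash
python3 - <<'E'
from h import *
plan([.5504,.1587,.0554],58.6);print(read_state()["ft_force"],read_state()["torque"])
E
```

```text
pos [0.5508 0.159  0.0553] turn [ 0.0801  0.0498 -0.0311] shift in current [ 0.0002 -0.0005 -0.0001] shift after turn [ 0.0002 -0.0005 -0.0001]
[-1.1294  0.2489  0.4986] [-0.1255  0.3251  0.0195]
```

Call:
{"api": "send_rows", "payload": {
  "steps": [
    [0,0,0,0,0,0,0.5],
    [0,0,0,0,0,0,0.3],
    [0,0,0,0,0,0,0],
    [0,0,0,0,0,0,-0.2],
    [0,0,0,0,0,0,-0.3],
    [0,0,0,0,0,0,-0.3],
    [0,0,0,0,0,0,-0.3],
    [0,0,0,0,0,0,-0.3],
    [0,0,0,0,0,0,-0.3],
    [0,0,0,0,0,0,-0.3]
  ]
}}

```text
time: 32.25
ee_pos: [0.5516, 0.1593, 0.0557]
eef_rot: [0.271, 0.963, 0.001, 0.001]
ft_force: [-0.7, -0.7, 0.3]
width: 0.0566
```

```bash
python3 - <<'E'
from h import *
plan([.5504,.1587,.0554],58.6);print(read_state()["ft_force"],read_state()["width"]);P,im,d=snap("wrist","w18")
P,im,d=snap("scene","s6"); x,y=proj(P,[.55,.158,.06])[0].astype(int)
im=im[max(0,y-60):y+40,x-70:x+70];cv2.imwrite("pics/s6z.png",cv2.resize(im,None,fx=5.5,fy=5.5,interpolation=cv2.INTER_CUBIC))
E
```

```text
pos [0.5516 0.1593 0.0557] turn [ 0.1599  0.1157 -0.0339] shift in current [ 0.0007 -0.0011  0.0003] shift after turn [ 0.0007 -0.0011  0.0003]
[-0.7082 -0.6885  0.3047] 0.05656640159548974
```

View pics/w18.png

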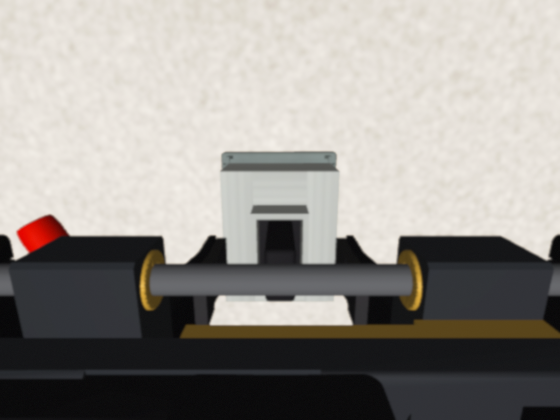

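View pics/s6z.png

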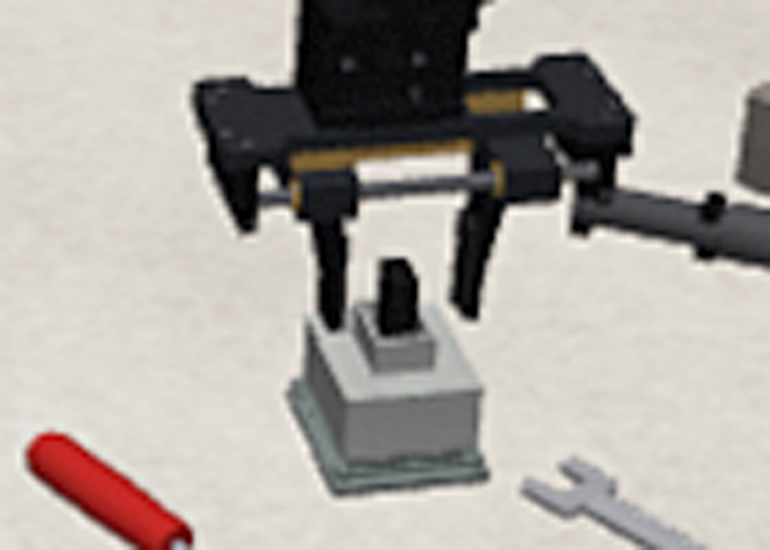

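```bash
python3 - <<'E'
from h import *
P,im,d=load("w18"); p,r=tool()
K=np.array(P["camera_matrix"]);T=np.array(P["world_from_camera"])
def f(u,v):
    z=d[v,u];c=np.linalg.inv(K)@[u,v,1]*z;return T[:3,:3]@c+T[:3,3]
for uv in [(235,190),(325,190),(235,240),(325,240),(280,190),(256,216),(304,216),(280,250),(280,290)]: w=f(*uv);print(uv,w.round(4),(r.inv().apply(w-p)*1000).round(1))
for px,z in [((221,171),.051),((339,171),.051),((251,213),.069),((309,213),.069),((222,153),.0135),((336,153),.0135)]:
    w=cast(P,px,z)[0];print(px,(r.inv().apply(w-p)*1000).round(1))
g=cv2.cvtColor(im,cv2.COLOR_BGR2GRAY)
print(g[215,240:322])
E
```

```text
(235, 190) [0.5123 0.1524 0.0518] [ 30.  -26.3   3.7]
(325, 190) [0.5384 0.195  0.0512] [29.9 23.6  4.4]
(235, 240) [0.5368 0.1362 0.052 ] [  0.6 -27.3   3.6]
(325, 240) [0.5643 0.1804 0.0509] [ 0.2 24.7  4.8]
(280, 190) [0.5254 0.1736 0.0512] [29.9 -1.4  4.3]
(256, 216) [0.5273 0.158  0.0687] [ 20.  -13.7 -13.1]
(304, 216) [0.5401 0.179  0.069 ] [ 20.   10.9 -13.3]
(280, 250) [0.5407 0.1643 0.0944] [ 11.8  -1.3 -38.8]
(280, 290) [0.5273 0.1724 0.1581] [  27.4   -1.1 -102.5]
(221, 171) [ 40.5 -33.8   4.5]
(339, 171) [40.5 31.   4.7]
(251, 213) [ 21.7 -16.2 -13.4]
(309, 213) [ 21.7  13.5 -13.4]
(222, 153) [ 46.4 -39.3  42. ]
(336, 153) [46.4 35.  42.2]
[201 202 202 202 201 199 197 197 197 196 194 193 192 192 192 192 191 192
 191 191 191 191 191 191 191 191 191 191 191 191 191 191 191 190 191 191
 191 191 191 191 191 190 190 190 190 190 190 190 191 190 190 190 190 190
 190 190 190 190 190 190 190 190 191 191 192 192 192 193 196 202 205 206
 204 202 202 202 203 203 204 203 201 200]
```

Call:
{"api": "send_rows", "payload": {
  "steps": [
    [0.15,0.1,0,0,-0.0006,0.003,-0.3],
    [0,0,0,0,0,0.005,-0.3],
    [0,0,0,0,0,0.005,-0.3],
    [0,0,0,0,0,0.003,-0.3],
    [0,0,0,0,0,0.002,-0.3],
    [0,0,0,0,0,0,-0.3],
    [0,0,0,0,0,0,-0.3],
    [0,0,0,0,0,0,-0.3],
    [0,0,0,0,0,0,-0.3],
    [0,0,0,0,0,0,-0.3]
  ]
}}

```text
time: 33.35
ee_pos: [0.5512, 0.1587, 0.0363]
eef_rot: [0.271, 0.963, -0.0, -0.0]
ft_force: [-0.3, -0.2, 2.1]
width: 0.0565
```

```bash
python3 - <<'E'
from h import *
plan([.5508,.159,.0365],58.6);print(read_state()["ft_force"],read_state()["width"]);P,im,d=snap("wrist","w19")
c=im[130:340,190:370];cv2.imwrite("pics/w19z.png",cv2.resize(c,None,fx=4,fy=2.85,interpolation=cv2.INTER_CUBIC))
E
```

```text
pos [0.5512 0.1587 0.0363] turn [-0.0057 -0.0169 -0.0414] shift in current [ 0.0005  0.     -0.0002] shift after turn [ 0.0005  0.     -0.0002]
[-0.29   -0.1771  2.1084] 0.056500228161418385
```

View pics/w19z.png

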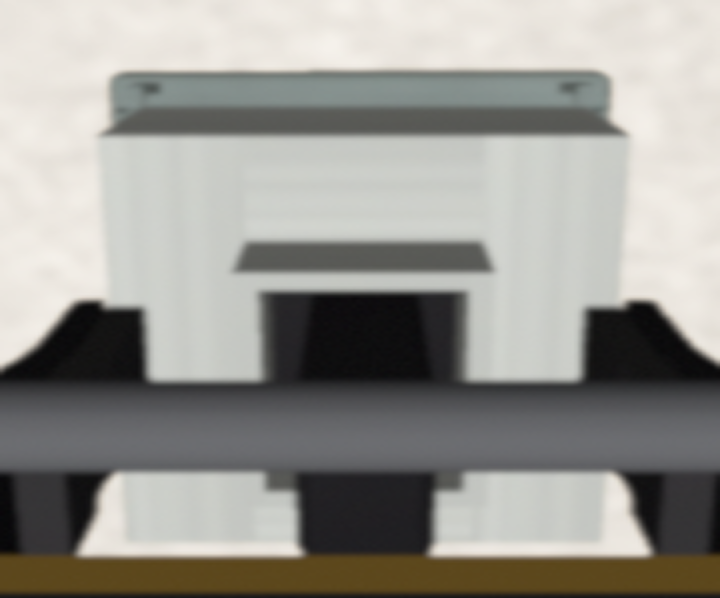

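Call:
{"api": "send_rows", "payload": {
  "steps": [
    [0,0,0,0.0004,-0.0003,-0.0025,-0.3],
    [0,0,0,0,0,0,-0.1],
    [0,0,0,0,0,0,0.1],
    [0,0,0,0,0,0,0.2],
    [0,0,0,0,0,0,0.25],
    [0,0,0,0,0,0,0.3],
    [0,0,0,0,0,0,0.35],
    [0,0,0,0,0,0,0.5],
    [0,0,0,0,0,0,0.7],
    [0,0,0,0,0,0,0.7]
  ],
  "force": 15
}}

```text
time: 34.4
ee_pos: [0.5507, 0.1587, 0.0387]
eef_rot: [0.271, 0.963, -0.0, -0.0]
ft_force: [0.2, -1.1, -0.1]
width: 0.03
```

```bash
python3 - <<'E'
from h import *
plan([.5508,.159,.0375],58.6);print(read_state()["ft_force"],read_state()["width"])
E
```

```text
pos [0.5507 0.1587 0.0387] turn [-0.015  -0.011  -0.0345] shift in current [0.0001 0.0003 0.0012] shift after turn [0.0001 0.0003 0.0012]
[ 0.1825 -1.057  -0.0702] 0.029970643736119268
```

Call:
{"api": "send_rows", "payload": {
  "steps": [
    [0,0,0,0,0,0,0.7],
    [0,0,0,0,0,-0.001,0.7],
    [0,0,0,0,0,-0.003,0.7],
    [0,0,0,0,0,-0.004,0.7],
    [0,0,0,0,0,-0.004,0.7],
    [0,0,0,0,0,-0.004,0.7],
    [0,0,0,0,0,-0.004,0.7],
    [0,0,0,0,0,-0.004,0.7],
    [0,0,0,0,0,0,0.7],
    [0,0,0,0,0,0,0.7]
  ]
}}

```text
time: 35.4
ee_pos: [0.5504, 0.1586, 0.0648]
eef_rot: [0.271, 0.963, -0.0, -0.0]
ft_force: [-0.5, -0.4, -2.0]
width: 0.0295
```

```bash
python3 - <<'E'
from h import *
plan([.5507,.1587,.0387],58.6);print(read_state()["ft_force"],read_state()["width"])
P,im,d=snap("scene","s7"); x,y=proj(P,[.55,.158,.06])[0].astype(int)
im=im[max(0,y-60):y+40,x-70:x+70];cv2.imwrite("pics/s7z.png",cv2.resize(im,None,fx=5.5,fy=5.5,interpolation=cv2.INTER_CUBIC))
E
```

```text
pos [0.5504 0.1586 0.0648] turn [-0.036  -0.0286 -0.0333] shift in current [-0.0002  0.0003  0.0261] shift after turn [-0.0002  0.0003  0.0261]
[-0.5393 -0.3505 -2.0495] 0.029479857451345473
```

View pics/s7z.png

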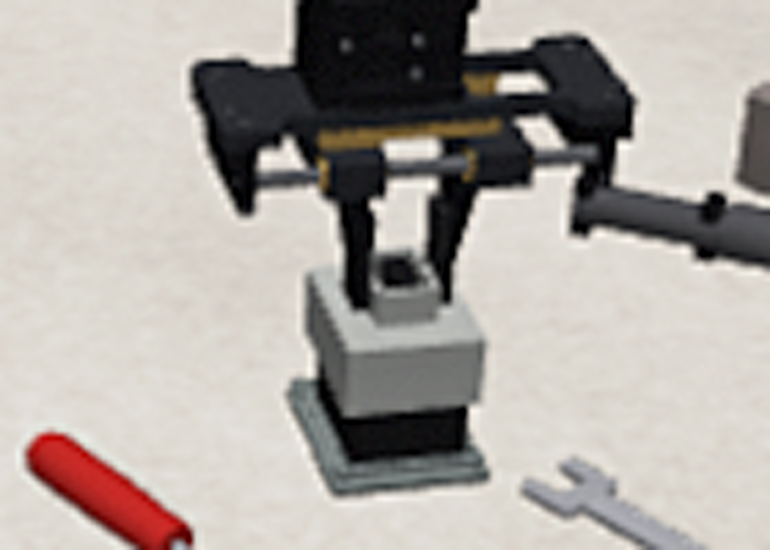

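Call:
{"api": "send_rows", "payload": {
  "steps": [
    [0,0,0,0,0,-0.004,0.7],
    [0,0,0,0,0,-0.007,0.7],
    [0,0,0,0,0,-0.008,0.7],
    [0,0,0,0,0,-0.008,0.7],
    [0,0,0,0,0,-0.008,0.7],
    [0,0,0,0,0,-0.008,0.7],
    [0,0,0,0,0,-0.006,0.7],
    [0,0,0,0,0,-0.003,0.7],
    [0,0,0,0,0,0,0.7],
    [0,0,0,0,0,0,0.7]
  ]
}}

```text
time: 36.45
ee_pos: [0.5507, 0.1586, 0.1221]
eef_rot: [0.271, 0.963, 0.0, 0.0]
ft_force: [0.6, -0.3, -1.4]
width: 0.0303
```

Call:
{"api": "send_rows", "payload": {
  "steps": [
    [0,0,0,0,0,-0.004,0.7],
    [0,0,0,0,0,-0.008,0.7],
    [0,0,0,0,0,-0.01,0.7],
    [0,0,0,0,0,-0.006,0.7],
    [0,0,0,0,0,-0.002,0.7],
    [0,0,0,0,0,0,0.7],
    [0,0,0,0,0,0,0.7],
    [0,0,0,0,0,0,0.7],
    [0,0,0,0,0,0,0.7],
    [0,0,0,0,0,0,0.7]
  ]
}}

```text
time: 37.45
ee_pos: [0.5502, 0.1584, 0.1538]
eef_rot: [0.271, 0.963, -0.0, -0.001]
ft_force: [0.5, 0.6, -1.9]
width: 0.0299
```

```bash
python3 - <<'E'
from h import *
plan([.5507,.1587,.1437],58.6);print(read_state()["ft_force"],read_state()["width"],np.abs(read_state()["joint_vel"]).max())
P,im,d=snap("wrist","w20")
P,im,d=snap("scene","s8"); x,y=proj(P,[.55,.158,.06])[0].astype(int)
im=im[max(0,y-80):y+40,x-80:x+80];cv2.imwrite("pics/s8z.png",cv2.resize(im,None,fx=4.8,fy=4.8,interpolation=cv2.INTER_CUBIC))
P,im,d=snap("top","t8")
E
```

```text
pos [0.5502 0.1584 0.1538] turn [-0.0689 -0.0482 -0.0445] shift in current [-0.0003  0.0006  0.0101] shift after turn [-0.0003  0.0005  0.0101]
[ 0.4902  0.5594 -1.86  ] 0.029888669097166407 0.0038191651655655632
```

View pics/s8z.png

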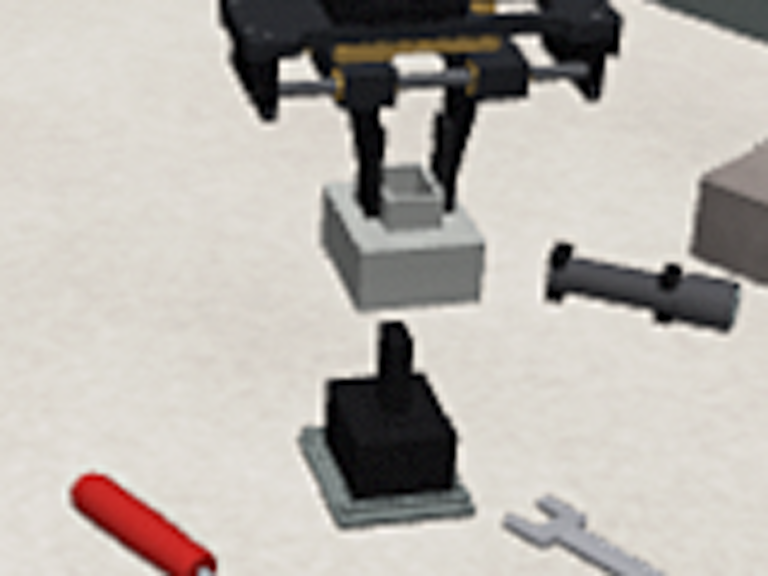

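View pics/w20.png

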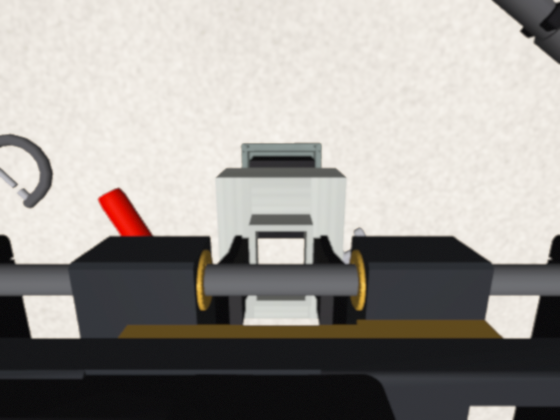

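View pics/t8.png

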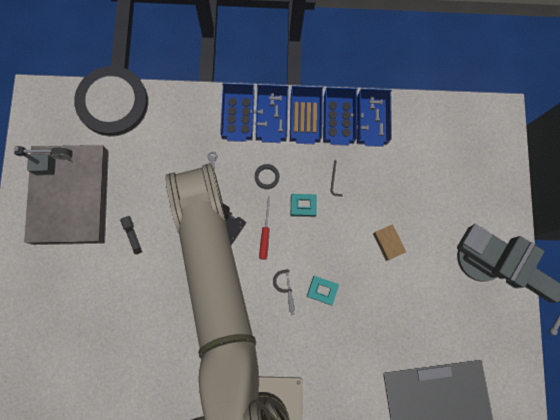

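The outer lid is held level with its edge at about 0.131 m, clear above the handle top at 0.096 m. The inner lid is home and the bystanders are where they started, so I'm handing in.

```bash
python3 - <<'E'
from h import *
print(close_job())
E
```

```text
the job is handed in; nothing more can be done
None
```

The job is done and handed in at about 37.6 s. The plates are squared under the inner lid, and the gripper is holding the outer lid above the tray.

- **Plates:** I squeezed the stack across its short side and then its long side. The jaws stopped at 40.0 mm and 54 mm, and the picture afterwards gave 53.9 × 40.1 mm. The stack lay about 1–2 mm from mid-tray and within 0.3° of the tray's axis.
- **Lids carried over:** I gripped the inner lid by its handle and lowered both lids until the wrist took no more load. After letting go, depth readings gave the outer lid's flat top at 51–52 mm and its collar top at 69 mm, as expected with the inner lid home.
- **Outer lid lifted:** I gripped the collar (jaws at 30 mm) and lifted straight up 115 mm. By arm position the lower edge is at about 131 mm, against the handle top at 96 mm. The last pictures show the lid level, the inner lid upright in the tray, and the bystanders where they began; the wrench and tray are partly hidden behind the arm in the top view.

**What disagreed:**
- The fingertips turned out to be about 17 mm behind the reported TCP, not ahead of it as described. My first close therefore passed above the plates without moving them, and I corrected for it from then on.
- Wrist-camera readings along the tool's x axis differed by up to about 3 mm between views, so I centred on the finger mid-line instead.
- The fingertips briefly pressed on the outer lid's top at about 2 N, so I raised them about 2.5 mm before gripping the collar.
- I could not see the plates again once the lid was over them.

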